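# Gauge the depth of a drilled neck block in its jig

### The arm

A 7-joint arm with a two-finger parallel gripper is mounted at the origin on a cart in front of the work surface, level with it; the furniture and walls round the work are solid. World frame = base frame: x ahead of the robot, y to its left, z up, the work surface at z = 0. Lengths are in m, angles in rad, forces in N, time in s.
With the tool pointing down it reaches from about 0.4 to 0.875 m from the base axis. Payload 19.3 kg.
Tool frame: the origin (TCP) lies at the very end of the fingers, on their centre line; the grasp point (between the pads) lies 19 mm behind it; z points along the fingers, y is the direction in which the jaws open and shut (so a half turn about z gives the same grasp; the last joint's range is limited). The gripper opens to 85 mm and grips with 20 to 120 N. Pads are 22 mm wide; open, the fingers measure 114 mm over their backs; the gripper's body (76 mm by 85 mm) begins 54 mm behind the grasp point. The pads swing forward as they close: fully open they stand 13 mm farther back than shut.
Start: joints at [1.11, 0.521, -0.036, 1.599, 0.021, 1.021, -0.113], TCP at [0.238, -0.578, 0.206] pointing down, gripper open.
Joint ranges: [-2.91, 2.91], [-0.3, 2.13], [-1.5, 1.42], [0.17, 2.43], [-1.26, 4.41], [0.16, 1.93], [-2.52, 2.52]. Speed limits (rad/s): [1.89, 1.89, 2.39, 2.39, 3.01, 3.01, 3.01].

### API

Orientations are given as [roll, pitch, yaw] about the fixed x, y, z axes, in that order (R = Rz(yaw) Ry(pitch) Rx(roll)).
In Python, from workcell import bot gives the robot as it stands.
- The arm moves only by the tool apply_moves, never from a script. Its argument "commands" is a list of rows, each an object with "travel": the shift along the tool's x, y, z in m, a list of three; "twist": the turn, a rotation vector about the tool's x, y, z in degrees, a list of three; "claw": the finger opening in m, from 0 to 0.0854. A call has 1 to 10 rows; each row is the pose to reach, as a shift and turn from the pose commanded when the call began, along the tool's axes at that moment; what a row does not reach only later rows make up. A row lasts 1/10 s, in which the tool goes at most 50 mm and 8.59 degrees, less where a joint would pass 70% of its speed; a pose out of reach is approached as far as the arm can. A call with a gripper value outside its range is refused whole. The fingers move at their own pace and stop on an object; "force" is the grip in N (left out, the last holds). Time passes only in rows, so rows that repeat a pose let the fingers close. It gives the time, the measured TCP pose, the force and the opening at its end, in the units of the state.
- bot.observe(): the state, without advancing time (a new reading comes with each control period).
- bot.grab_frame(name): name is "side" or "top"; returns a dict with "frame" (480x640x3 uint8, blue, green, red), "fx", "fy", "cx", "cy" (pixels), "pose" (4x4, takes a point from camera to world coordinates). Camera axes: x right, y up, looking along -z (the intrinsics and any distortion apply to the point x, -y, -z); pixel columns grow to the right and rows downward; lengths in m; the calibration is good to about 2 mm. A picture is of the moment at which its call begins. There is no depth.
- bot.job_done(): hands the job in, once; it reports no verdict.
The state is a dict: "clock": time; "qpos": joint angles; "qd": joint speeds; "joint_efforts": joint torques, N m; "position": TCP position; "tool_rot": TCP orientation; "force": force on the tool from outside, world axes, zero at the start; "moment": the same for the moment, N m; "grip_width": finger opening in m.
Only numpy, scipy, OpenCV 4.12 (cv2) and the standard library are available. Lean on these libraries where they do the work, as an engineer would, in place of code of your own. Each camera call takes 0.05 s, during which the arm holds its last target.

### The job

Press the drilling jig's sprung hold-down clamp shut until it clips and stays down by itself, then take the depth gauge from its rest and push its rod down the drill bush until the collar sits flat on the bush. Draw it out without disturbing the measuring pin and show the pin's tip under the middle of the magnifier's lens, level, for reading. Finish while still holding the gauge there, a few centimetres below the glass and touching nothing else, with the clamp clipped and the other things on the bench left where they are.

Things in the scene. Friction and masses are not known exactly. Their poses are not given: they have to be found in the camera images.
- jig: Drilling jig fixed on the thin wooden blank: plywood base 150x150x15 mm, origin at its underside, z up. A wooden neck block 50x70x95 mm stands loose in its nest (top 110 mm above the origin). At the -y end an aluminium bracket carries the steel drill bush; the clamp bar lies along x over the block, hinged at its +x end, 50 mm from the origin in x and 25 mm in y, 124 mm up.
- bush_mouth (a point): Centre of the drill bush's flat upper face (flange 32 mm across), in the jig at x 0, y -55, z 115 mm. Its x axis points down the bore: the jig's +y tipped 30 degrees downward. Mouth 19 mm wide, stepping down within 4 mm to a 12 mm bore; 14 mm wide blind hole in the block beyond, its bottom 93 mm from this point.
- clamp_tab (a point): Middle of the top of the black thumb tab (34x30 mm) at the free end of the steel clamp bar; press it down here. It moves on an arc of 113 mm radius about the bar's hinge axis, which lies along the jig's y; with the bar shut it is 63 mm from the jig's origin towards -x, 25 mm towards +y and 132 mm up.
- clamp (a joint): Hinge angle of the clamp bar, rad: about 0.56 sprung open as found, 0 shut level. A sprung hook under the bar snaps below a pin when the bar is pressed to about 0 (up to 15 N at the tab; hard stop at -0.02); it then stays at about 0.02 by itself. Not clipped, it springs up again.
- block_centre (a point): Centre of the neck block, half-way up, 47 mm above the top of the jig's base.
- gauge: Loose depth gauge of 0.15 kg. Origin at the middle of its grip and on its axis; x points to the tip. Grip: aluminium, square, 18 x 18 mm, 110 mm long (x -55 to 55), grooved. Brass collar 28 mm across, front face at x 75 mm; behind it a 12 mm neck. Steel rod 9 mm thick from the collar to x 150 mm, then the 6 mm measuring pin. A small knob trails up to 85 mm behind. Lies level on its rest, axis 53 mm above the bench.
- gauge_collar (a point): Centre of the collar's front face, which comes to rest on the bush; 75 mm ahead of the grip's middle.
- gauge_tip (a point): Rounded tip of the measuring pin, 6 mm thick with fine rings; 180 mm ahead of the grip's middle less the value of gauge_pin.
- gauge_pin (a joint): How far the measuring pin is pushed back into the rod, m: 0 to 0.004 at the start, at most 0.025. It slides stiffly (about 4 N) and stays where it is left. With the collar fully home on the bush it is pushed back to about 0.012 by the bottom of the hole.
- rest: Fixed wooden rest, 150x50 mm, with two notched saddles 10 mm thick, 46 mm either side of its origin (underside centre) along x, rising to 57 mm; the grip lies in the notches, tip towards +x. Between the saddles the grip is free on both sides, above a 10 mm base.
- magnifier: Bench magnifier on a fixed round stand, base 110 mm across, origin under its centre; upright 14 mm thick; arm and lens reach 125 mm towards -y at a height of 205 mm. Between it and the robot stands the room's square wooden post, 110 mm thick (x 0.20 to 0.31, y 0.135 to 0.245 m), up to 1.6 m above the bench: the arm cannot swing through it.
- lens (a point): Centre of the underside of the level lens ring (102 mm across, lens glass 94 mm), 196 mm above the bench. z up.
- plane: Brass finger plane, 22x46x24 mm, loose bystander, origin at underside.
- pencil: Pencil, 166 mm long, loose bystander, origin at underside.
- spool_a: Spool clamp, two wooden discs on a threaded rod, 38 mm across and 94 mm tall, standing loose; bystander, origin at underside.
- spare_block: Small pine block, 35x37x38 mm, loose bystander, origin at underside.

How it is judged:
By the outcome, as a careful person would: the job done as asked, in the order asked, and still so for the second after the job is handed in, while the arm keeps its last pose, push and grip.
It also fails if it takes over 72 s, if anything falls off the work surface, if the arm or the gripper's body presses on something with over 40 N, if the wrist force passes 120 N, or if a joint passes its speed limit or range.

## Working session

There is one attempt and no reset: what is moved stays moved. The work goes in short steps, Python scripts to look and compute and a tool call to move; the robot and the scene stay as the last step left them, time stands still between calls to the robot, and variables do not carry over. Pictures are saved under pics/ and viewed, and the job is handed in when it is done.

Besides the shell and the picture viewer there is one more tool, called as name(argument=value, ...), one argument or row to a line, values as JSON. apply_moves: Moves the arm, as the interface text tells. Its arguments: {"type":"object","properties":{"commands":{"type":"array"},"force":{"type":"number"}},"required":["commands"]}

```bash
mkdir -p pics; ls; python3 - <<'E'
from workcell import bot
import cv2,numpy as np
s=bot.observe();print(s)
for n in("side","top"):
    f=bot.grab_frame(n);cv2.imwrite(f"pics/{n}0.png",f["frame"]);print(n,{k:v for k,v in f.items() if k!="frame"})
E
```

```text
pics
{'clock': 0.0, 'qpos': array([ 1.10979792,  0.52200241, -0.0363435 ,  1.60001732,  0.02120091,
        1.02112059, -0.11279515]), 'qd': array([ 0.00163978,  0.00052147,  0.00074538, -0.00167253,  0.00059791,
        0.00013431,  0.00122747]), 'joint_efforts': array([ 2.39274217e-03, -9.27112913e+01,  1.98090144e+00, -3.69924474e+01,
        1.80024351e-02,  8.16272426e-03,  1.69334130e-04]), 'position': array([ 0.23790516, -0.57753794,  0.20562947]), 'tool_rot': array([-3.14043261e+00,  7.72201256e-05,  3.90807925e-01]), 'force': array([-1.09670894, -0.03537514,  0.06987363]), 'moment': array([-0.02375495,  0.0041356 , -0.04505082]), 'grip_width': 0.08550517516882865}
side {'fx': 554.4880549363344, 'fy': 554.4880549363344, 'cx': 324.60157425483806, 'cy': 240.32112351944625, 'pose': array([[-0.93866617,  0.12908508, -0.31975439,  0.1039545 ],
       [-0.3442274 , -0.40544684,  0.84682959,  1.12137072],
       [-0.02033034,  0.90495851,  0.42501386,  0.70765803],
       [ 0.        ,  0.        ,  0.        ,  1.        ]])}
top {'fx': 616.8806597164452, 'fy': 616.8806597164452, 'cx': 318.6765333195399, 'cy': 236.85402345654856, 'pose': array([[-1.17684987e-02,  9.96017308e-01, -8.83799980e-02,
         4.22356958e-01],
       [-9.99930092e-01, -1.16210910e-02,  2.18226025e-03,
        -1.26748392e-02],
       [ 1.14649698e-03,  8.83995014e-02,  9.96084441e-01,
         1.43882354e+00],
       [ 0.00000000e+00,  0.00000000e+00,  0.00000000e+00,
         1.00000000e+00]])}
```

View pics/side0.png

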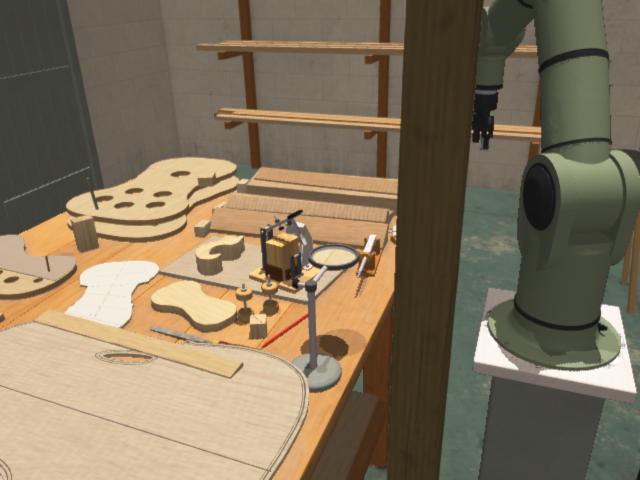

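View pics/top0.png

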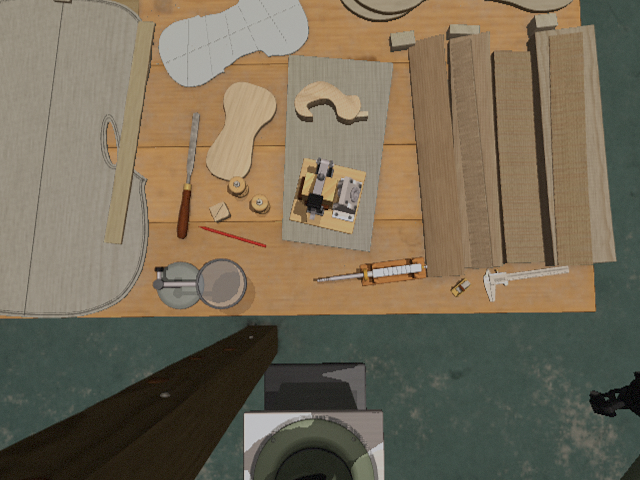

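```bash
cat > h.py <<'E'
import numpy as np,cv2
from scipy.spatial.transform import Rotation as R
def ray(f,u,v):
    d=np.array([(u-f["cx"])/f["fx"],-(v-f["cy"])/f["fy"],-1.0]);P=f["pose"];return P[:3,3],P[:3,:3]@d
def atz(f,u,v,z):
    o,d=ray(f,u,v);return o+d*(z-o[2])/d[2]
def proj(f,p):
    P=f["pose"];c=P[:3,:3].T@(np.asarray(p,float)-P[:3,3]);return np.array([f["cx"]+f["fx"]*c[0]/-c[2],f["cy"]-f["fy"]*c[1]/-c[2]])
def tri(fs,uvs):
    A=np.zeros((3,3));b=np.zeros(3)
    for f,(u,v) in zip(fs,uvs):
        o,d=ray(f,u,v);d/=np.linalg.norm(d);M=np.eye(3)-np.outer(d,d);A+=M;b+=M@o
    return np.linalg.solve(A,b)
def crop(f,x0,y0,x1,y1,s,name):
    im=cv2.resize(f["frame"][y0:y1,x0:x1],None,fx=s,fy=s,interpolation=cv2.INTER_CUBIC);cv2.imwrite("pics/"+name+".png",im)
E
python3 - <<'E'
from h import *
from workcell import bot
import pickle
t=bot.grab_frame("top");s=bot.grab_frame("side");pickle.dump((t,s),open("f0.pkl","wb"))
crop(t,270,140,400,260,6,"tj");crop(t,300,240,480,310,4,"tg");crop(t,140,220,280,320,5,"tm")
crop(s,230,200,400,310,4.7,"sj")
E
```

```text
(no output)
```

View pics/tj.png

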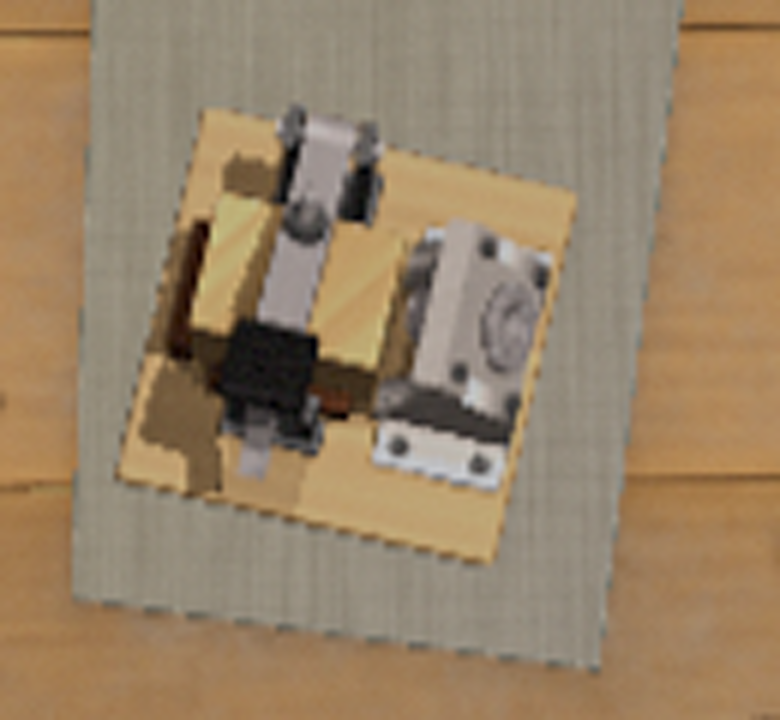

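View pics/tg.png

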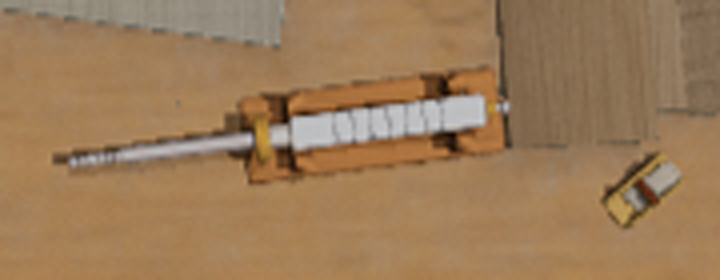

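View pics/tm.png

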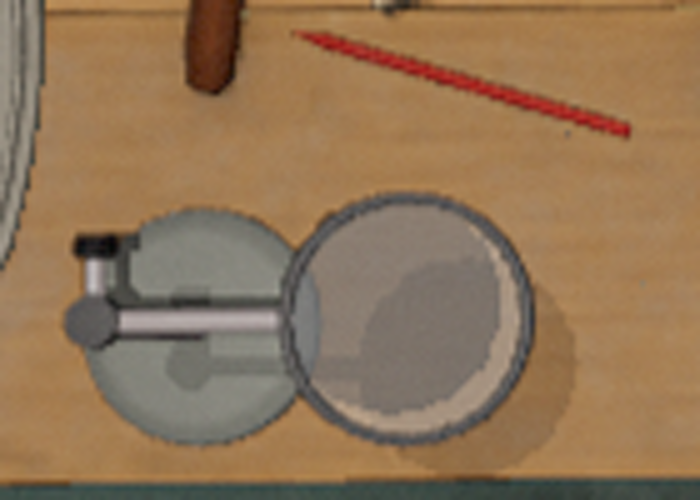

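View pics/sj.png

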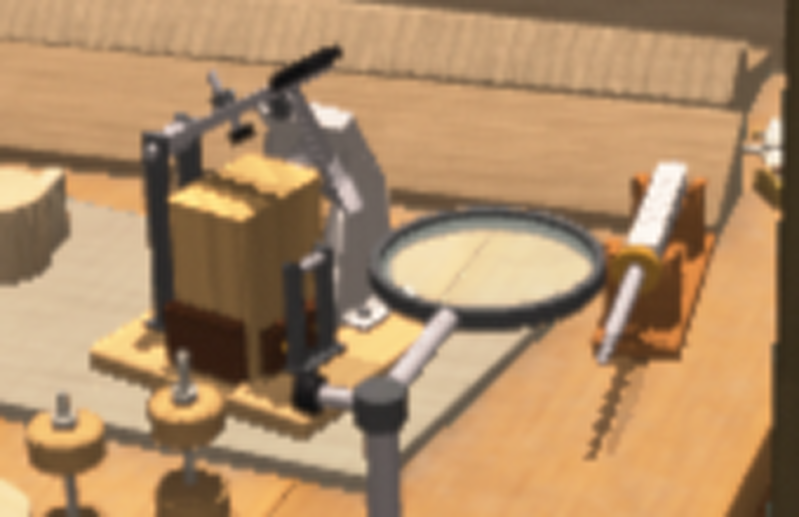

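```bash
cat > m.py <<'E'
from h import *
import pickle
from scipy.optimize import least_squares
t,s=pickle.load(open("f0.pkl","rb"))
def P(x0,y0,sc,u,v): return (x0+(u+.5)/sc-.5, y0+(v+.5)/sc-.5)
J=lambda u,v:P(270,140,6,u,v);G=lambda u,v:P(300,240,4,u,v);M=lambda u,v:P(140,220,5,u,v);S=lambda u,v:P(230,200,4.7,u,v)
# gauge
a=atz(t,*G(292,133),.062);b=atz(t,*G(485,111),.062);tip=atz(t,*G(60,160),.053)
print("grip ends",a,b,np.linalg.norm(a-b),"mid",(a+b)/2,"yaw",np.degrees(np.arctan2(*(a-b)[[1,0]])))
print("tip",tip,np.linalg.norm((tip-(a+b)/2)[:2]),"yaw tip",np.degrees(np.arctan2(*(tip-(a+b)/2)[[1,0]])))
print("side tip tri",tri([t,s],[G(60,160),S(604,358)]),"grip top rear corners side", atz(s,*S(675,165),.062))
# lens
print("lens",atz(t,*M(408,318),.2),"side",atz(s,*S(489,268),.2), "base",atz(t,*M(203,328),.008))
# jig: x,y,z0,yaw
obs=[(t,J(205,108),(75,75,15)),(t,J(577,190),(75,-75,15)),(t,J(492,563),(-75,-75,15)),(t,J(118,480),(-75,75,15)),(t,J(508,325),(0,-55,115)),
(s,S(92,350),(75,75,15)),(s,S(310,428),(-75,75,15)),(t,J(272,362),(-41.5,25,191)),(s,S(308,67),(-41.5,25,191))]
def w(p,q):
    c,sn=np.cos(p[3]),np.sin(p[3]);q=np.array(q)/1000;return np.array([p[0]+c*q[0]-sn*q[1],p[1]+sn*q[0]+c*q[1],p[2]+q[2]])
def res(p): return np.concatenate([proj(f,w(p,q))-uv for f,uv,q in obs])
r=least_squares(res,[.5,0,.005,-.2],loss="soft_l1")
p=r.x;print("jig",p,np.degrees(p[3]));print(np.round(res(p).reshape(-1,2),1))
for n,q in dict(bush=(0,-55,115),tabopen=(-41.5,25,191),tabshut=(-63,25,132)).items(): print(n,w(p,q))
np.save("jig.npy",p)
E
python3 m.py
```

```text
grip ends [ 0.46250212 -0.13500478  0.062     ] [ 0.47349369 -0.24290812  0.062     ] 0.10846172650246269 mid [ 0.46799791 -0.18895645  0.062     ] yaw 95.81637215882097
tip [ 0.44918117 -0.00549725  0.053     ] 0.1844216530722681 yaw tip 95.85613824529125
side tip tri [ 0.44721412 -0.00606635  0.05894399] grip top rear corners side [ 0.47305203 -0.24079373  0.062     ]
lens [0.44139097 0.18087995 0.2       ] side [0.44164789 0.17726239 0.2       ] base [0.44084316 0.30563194 0.008     ]
jig [ 0.64298314 -0.03917442  0.01015868 -0.22743467] -13.031046743712537
[[-0.1  0.2]
 [ 1.   0.1]
 [ 1.6  0.8]
 [ 0.4  0.7]
 [-0.2  0.2]
 [-0.9  0.7]
 [-0.  -0.6]
 [-1.6 -0.4]
 [-1.8 -0. ]]
bush [ 0.63058179 -0.09275807  0.12515868]
tabopen [ 0.60818882 -0.00546084  0.20115868]
tabshut [ 0.58724249 -0.00061305  0.14215868]
```

```bash
cat >> h.py <<'E'
def st(b):
    o=b.observe();return o
def rel(o,pos,Rt):
    "travel/twist from state o to target"
    R0=R.from_euler("xyz",o["tool_rot"]);tr=R0.inv().apply(np.asarray(pos)-o["position"]);tw=np.degrees((R0.inv()*Rt).as_rotvec());return np.round(tr,4),np.round(tw,2)
def down(yaw,tilt=0):
    "tool x at heading yaw(deg), tipped down by tilt deg; z down/back"
    y=np.radians(yaw);a=np.radians(tilt)
    x=np.array([np.cos(y)*np.cos(a),np.sin(y)*np.cos(a),-np.sin(a)])
    z=np.array([-np.cos(y)*np.sin(a),-np.sin(y)*np.sin(a),-np.cos(a)])
    return R.from_matrix(np.column_stack([x,np.cross(z,x),z]))
E
python3 - <<'E'
from h import *
from workcell import bot
o=bot.observe()
p=np.load("jig.npy")
print(rel(o,[.606,-.005,.27],down(77)),o["position"])
E
```

```text
(array([ 0.5584, -0.3894, -0.0639]), array([-4.000e-02, -2.000e-02, -5.461e+01])) [ 0.23797655 -0.57768142  0.20584045]
```

apply_moves(
  commands=[
    {"travel": [0, 0, -0.04], "twist": [0, 0, 0], "claw": 0},
    {"travel": [0.02, -0.01, -0.064], "twist": [0, 0, -5], "claw": 0},
    {"travel": [0.558, -0.389, -0.064], "twist": [0, 0, -54.6], "claw": 0},
    {"travel": [0.558, -0.389, -0.064], "twist": [0, 0, -54.6], "claw": 0},
    {"travel": [0.558, -0.389, -0.064], "twist": [0, 0, -54.6], "claw": 0},
    {"travel": [0.558, -0.389, -0.064], "twist": [0, 0, -54.6], "claw": 0},
    {"travel": [0.558, -0.389, -0.064], "twist": [0, 0, -54.6], "claw": 0},
    {"travel": [0.558, -0.389, -0.064], "twist": [0, 0, -54.6], "claw": 0},
    {"travel": [0.558, -0.389, -0.064], "twist": [0, 0, -54.6], "claw": 0},
    {"travel": [0.558, -0.389, -0.064], "twist": [0, 0, -54.6], "claw": 0},
  ],
  force=40,
)

```text
clock: 1.2
position: [0.468, -0.2218, 0.2703]
tool_rot: [3.141, 0.0, 1.344]
force: [1.6, -1.5, 0.3]
grip_width: -0.0
```

```bash
python3 - <<'E'
from h import *
from workcell import bot
o=bot.observe()
print(o["qpos"],o["position"],o["tool_rot"],rel(o,[.606,-.005,.235],down(77)))
E
```

```text
[ 0.64409012  0.30349397 -0.399308    1.78404589  0.13224864  1.08012747
 -0.02853438] [ 0.46796242 -0.22175095  0.27030609] [3.14142714e+00 1.22831895e-04 1.34357900e+00] (array([0.2423, 0.0857, 0.0353]), array([ 0.01,  0.01, -0.02]))
```

apply_moves(
  commands=[
    {"travel": [0.242, 0.086, 0.0], "twist": [0, 0, 0], "claw": 0},
    {"travel": [0.242, 0.086, 0.0], "twist": [0, 0, 0], "claw": 0},
    {"travel": [0.242, 0.086, 0.0], "twist": [0, 0, 0], "claw": 0},
    {"travel": [0.242, 0.086, 0.0], "twist": [0, 0, 0], "claw": 0},
    {"travel": [0.242, 0.086, 0.0], "twist": [0, 0, 0], "claw": 0},
    {"travel": [0.242, 0.086, 0.0], "twist": [0, 0, 0], "claw": 0},
    {"travel": [0.242, 0.086, 0.0], "twist": [0, 0, 0], "claw": 0},
    {"travel": [0.242, 0.086, 0.0], "twist": [0, 0, 0], "claw": 0},
  ],
)

```text
clock: 2.0
position: [0.6052, -0.0082, 0.27]
tool_rot: [-3.141, 0.001, 1.343]
force: [-0.0, -0.6, -0.9]
grip_width: -0.0001
```

```bash
python3 - <<'E'
from h import *
from workcell import bot
o=bot.observe()
print(o["qpos"],o["position"],o["tool_rot"],o["force"])
t=bot.grab_frame("top");s=bot.grab_frame("side");crop(t,240,100,420,260,4,"t1");crop(s,200,140,400,300,4,"s1")
E
```

```text
[ 0.23221216  0.46267275 -0.45998201  1.55932895  0.2173797   1.17125279
 -0.49897925] [ 0.60519986 -0.00822692  0.26999776] [-3.14119527e+00  7.75693411e-04  1.34274967e+00] [-0.02446528 -0.57720311 -0.86769273]
```

View pics/s1.png

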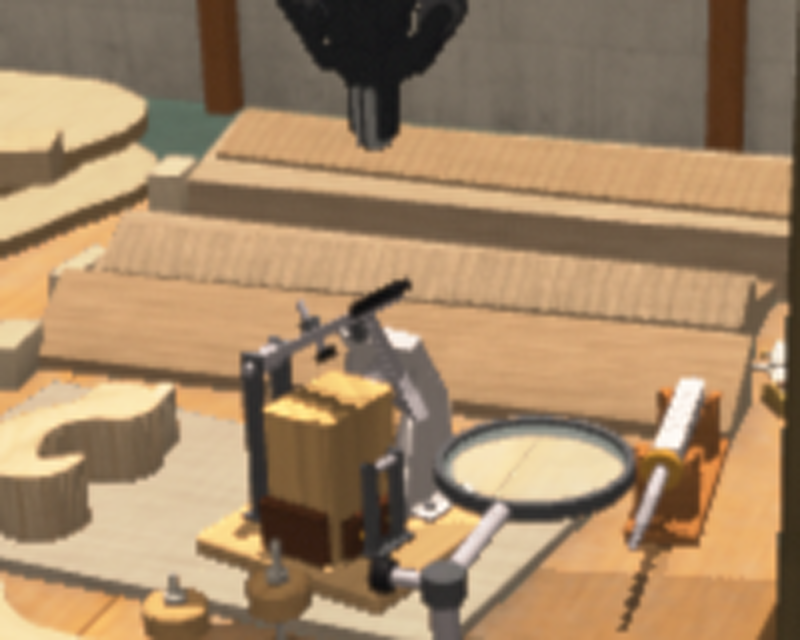

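View pics/t1.png

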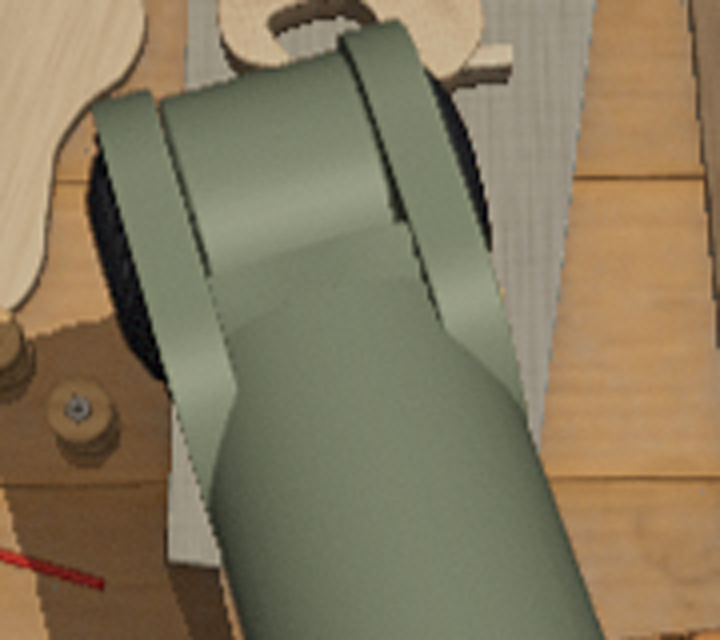

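```bash
python3 - <<'E'
from h import *
from workcell import bot
import pickle
o=bot.observe();t,s=pickle.load(open("f0.pkl","rb"))
print("tip proj s",proj(s,o["position"]),"seen",(200+378/4,140+147/4))
p=np.load("jig.npy");c,sn=np.cos(p[3]),np.sin(p[3])
d=o["position"]-p[:3];print("jig coords",c*d[0]+sn*d[1],-sn*d[0]+c*d[1],d[2])
for th in(.56,.45,.3,.15,0.05,0,-.02):
    a=th+.0707;r=.1133;x=.05-r*np.cos(a);z=.124+r*np.sin(a)+p[2];print(th,round(x,4),round(z,4), np.round(z-o["position"][2],4))
E
```

```text
tip proj s [293.71765344 186.22051888] seen (294.5, 176.75)
jig coords -0.043669495624692134 0.02110566947469168 0.2601710385953328
0.56 -0.0415 0.201 -0.0694
0.45 -0.0483 0.1905 -0.0798
0.3 -0.0556 0.1752 -0.0951
0.15 -0.0606 0.159 -0.1114
0.05 -0.0625 0.1478 -0.1225
0 -0.063 0.1422 -0.1282
-0.02 -0.0632 0.1399 -0.1304
```

```bash
python3 - <<'E'
from h import *
from workcell import bot
s=bot.grab_frame("side");crop(s,260,130,330,230,6,"s2");print(bot.observe()["position"])
E
```

```text
[ 0.60523923 -0.00864561  0.27039709]
```

View pics/s2.png

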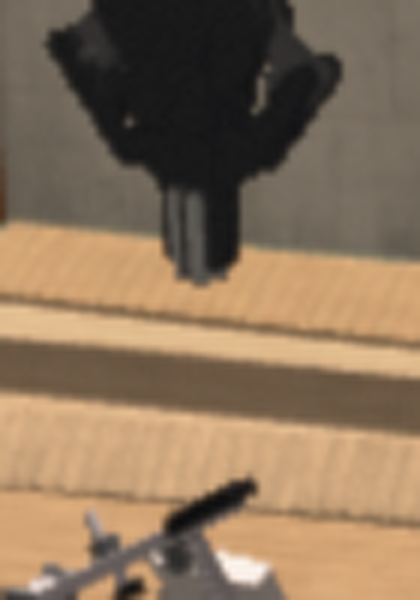

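```bash
python3 - <<'E'
from h import *
import pickle
t,s=pickle.load(open("f0.pkl","rb"))
p=[.2379,-.5776,.2057]
print(proj(s,p),proj(t,p)); print(proj(s,[.605,-.0085,.2704]),proj(s,[.605,-.0085,.295]))
crop(s,440,60,520,180,5,"s0g");crop(t,560,340,640,440,6,"t0g")
E
```

```text
[478.13514917 157.91823061] [606.28504027 382.35829532]
[293.74932311 186.23692911] [293.28516136 176.24820893]
```

View pics/s0g.png

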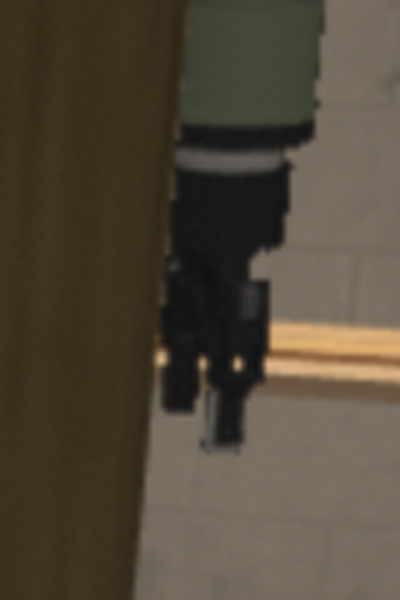

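View pics/t0g.png

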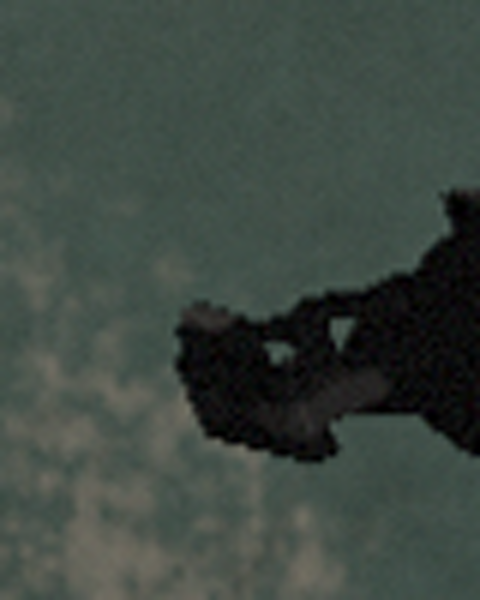

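apply_moves(
  commands=[
    {"travel": [0.004, 0, 0.025], "twist": [0, 0, 0], "claw": 0},
    {"travel": [0.004, 0, 0.05], "twist": [0, 0, 0], "claw": 0},
    {"travel": [0.004, -0.002, 0.06], "twist": [0, 0, 0], "claw": 0},
    {"travel": [0.004, -0.002, 0.065], "twist": [0, 0, 0], "claw": 0},
    {"travel": [0.004, -0.004, 0.07], "twist": [0, 0, 0], "claw": 0},
    {"travel": [0.004, -0.004, 0.075], "twist": [0, 0, 0], "claw": 0},
    {"travel": [0.004, -0.004, 0.08], "twist": [0, 0, 0], "claw": 0},
    {"travel": [0.004, -0.004, 0.08], "twist": [0, 0, 0], "claw": 0},
  ],
)

```text
clock: 2.95
position: [0.6025, -0.0023, 0.1899]
tool_rot: [-3.141, 0.0, 1.344]
force: [-0.1, -0.3, -0.7]
grip_width: 0.0002
```

```bash
python3 - <<'E'
from h import *
from workcell import bot
s=bot.grab_frame("side");crop(s,250,160,340,260,6,"s3");o=bot.observe();print(o["position"],o["force"],proj(s,o["position"]))
E
```

```text
[ 0.60265847 -0.00225713  0.19018821] [-0.45458802  0.43104766  0.25552004] [295.09947921 218.79933937]
```

View pics/s3.png

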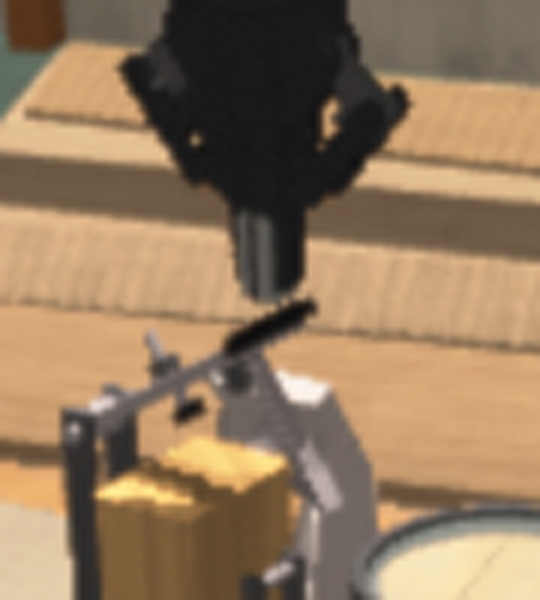

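apply_moves(
  commands=[
    {"travel": [0, 0, 0.004], "twist": [0, 0, 0], "claw": 0},
    {"travel": [0, 0, 0.008], "twist": [0, 0, 0], "claw": 0},
    {"travel": [0, 0, 0.012], "twist": [0, 0, 0], "claw": 0},
    {"travel": [0, -0.001, 0.016], "twist": [0, 0, 0], "claw": 0},
    {"travel": [0, -0.002, 0.02], "twist": [0, 0, 0], "claw": 0},
  ],
)

```text
clock: 3.5
position: [0.6006, -0.0017, 0.1698]
tool_rot: [-3.141, -0.0, 1.344]
force: [0.8, 0.1, -0.1]
grip_width: 0.0003
```

```bash
python3 - <<'E'
from h import *
from workcell import bot
s=bot.grab_frame("side");crop(s,250,160,340,260,6,"s4");o=bot.observe();print(o["position"],o["force"],proj(s,o["position"]))
E
```

```text
[ 0.60012183 -0.00175679  0.16918652] [-0.82617211 -0.44645689 -0.02091269] [296.36081044 227.0153351 ]
```

View pics/s4.png

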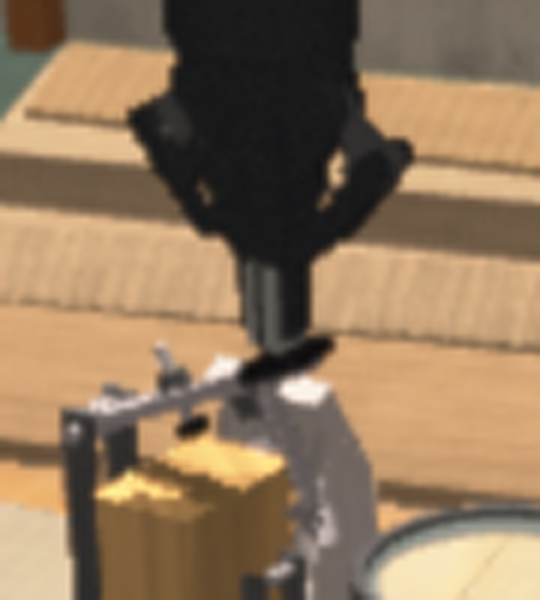

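apply_moves(
  commands=[
    {"travel": [0, -0.002, 0.004], "twist": [0, 0, 0], "claw": 0},
    {"travel": [0, -0.004, 0.008], "twist": [0, 0, 0], "claw": 0},
    {"travel": [0, -0.006, 0.012], "twist": [0, 0, 0], "claw": 0},
    {"travel": [0, -0.008, 0.016], "twist": [0, 0, 0], "claw": 0},
    {"travel": [0, -0.009, 0.02], "twist": [0, 0, 0], "claw": 0},
  ],
)

```text
clock: 4.05
position: [0.5917, 0.0003, 0.1498]
tool_rot: [-3.141, 0.0, 1.344]
force: [0.2, 0.8, 0.1]
grip_width: -0.0001
```

```bash
python3 - <<'E'
from h import *
from workcell import bot
s=bot.grab_frame("side");crop(s,250,160,340,260,6,"s5");o=bot.observe();print(o["position"],o["force"],proj(s,o["position"]))
E
```

```text
[5.91357583e-01 2.51777449e-04 1.49287534e-01] [-0.31441391  0.44294386 -0.13254808] [299.72320329 235.29545129]
```

View pics/s5.png

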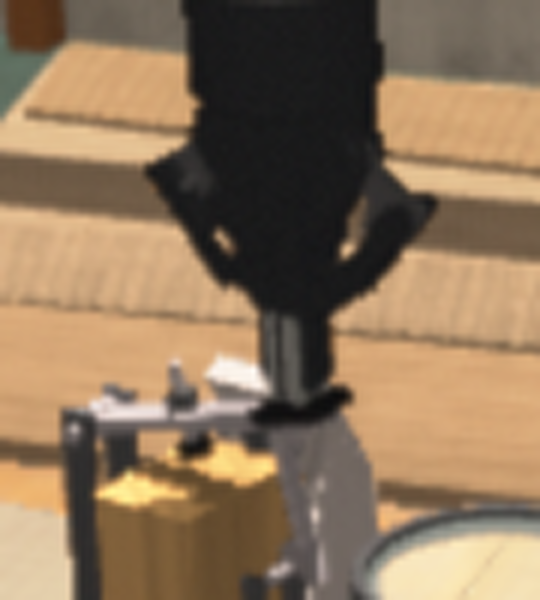

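apply_moves(
  commands=[
    {"travel": [0, -0.001, 0.002], "twist": [0, 0, 0], "claw": 0},
    {"travel": [0, -0.001, 0.004], "twist": [0, 0, 0], "claw": 0},
    {"travel": [0, -0.002, 0.006], "twist": [0, 0, 0], "claw": 0},
    {"travel": [0, -0.002, 0.006], "twist": [0, 0, 0], "claw": 0},
  ],
)

```text
clock: 4.5
position: [0.5898, 0.0007, 0.144]
tool_rot: [-3.141, 0.0, 1.344]
force: [0.5, -0.7, -0.7]
grip_width: -0.0001
```

```bash
python3 - <<'E'
from h import *
from workcell import bot
s=bot.grab_frame("side");crop(s,250,160,340,260,6,"s6");o=bot.observe();print(o["position"],o["force"],proj(s,[.5872,-.0006,.1422]))
E
```

```text
[0.5898969  0.000707   0.14412859] [ 0.56673727 -0.4337404   0.60398889] [301.55687447 238.02757974]
```

View pics/s6.png

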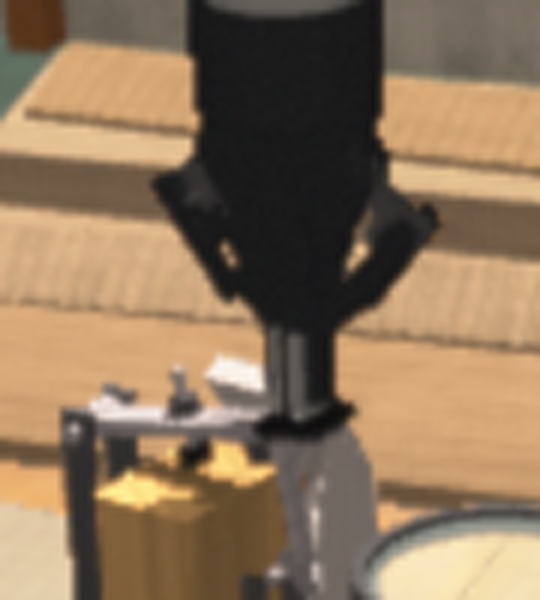

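apply_moves(
  commands=[
    {"travel": [0, 0, 0.002], "twist": [0, 0, 0], "claw": 0},
    {"travel": [0, 0, 0.004], "twist": [0, 0, 0], "claw": 0},
    {"travel": [0, -0.001, 0.006], "twist": [0, 0, 0], "claw": 0},
    {"travel": [0, -0.001, 0.008], "twist": [0, 0, 0], "claw": 0},
    {"travel": [0, -0.001, 0.01], "twist": [0, 0, 0], "claw": 0},
    {"travel": [0, -0.001, 0.01], "twist": [0, 0, 0], "claw": 0},
  ],
)

```text
clock: 5.15
position: [0.5889, 0.0009, 0.1339]
tool_rot: [-3.141, 0.0, 1.344]
force: [-0.6, -0.6, -0.2]
grip_width: 0.0001
```

```bash
python3 - <<'E'
from h import *
from workcell import bot
s=bot.grab_frame("side");crop(s,250,160,340,260,6,"s7");o=bot.observe();print(o["position"],o["force"],proj(s,[.5872,-.0006,.1422]))
E
```

```text
[0.58895931 0.00092237 0.13406459] [-0.01573424 -0.34481004  0.71539998] [301.55687447 238.02757974]
```

View pics/s7.png

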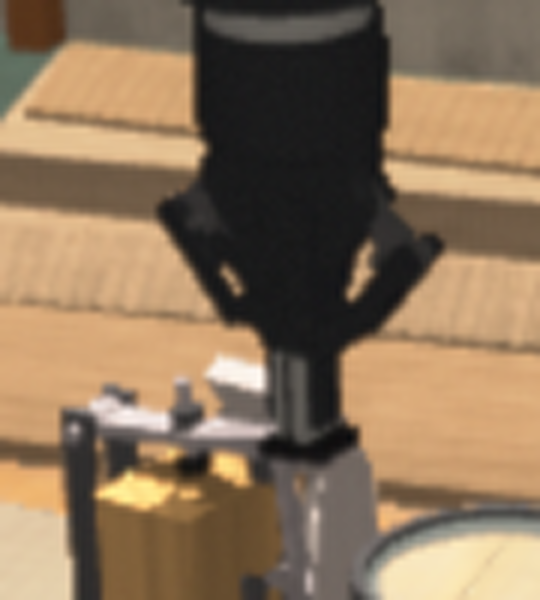

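apply_moves(
  commands=[
    {"travel": [0, 0, 0.002], "twist": [0, 0, 0], "claw": 0},
    {"travel": [0, 0, 0.004], "twist": [0, 0, 0], "claw": 0},
    {"travel": [0, 0, 0.004], "twist": [0, 0, 0], "claw": 0},
  ],
)

```text
clock: 5.5
position: [0.5889, 0.001, 0.13]
tool_rot: [-3.141, -0.0, 1.344]
force: [-0.8, 0.5, 1.1]
grip_width: -0.0001
```

apply_moves(
  commands=[
    {"travel": [0, 0, 0.002], "twist": [0, 0, 0], "claw": 0},
    {"travel": [0, 0, 0.002], "twist": [0, 0, 0], "claw": 0},
  ],
)

```text
clock: 5.7
position: [0.5889, 0.001, 0.128]
tool_rot: [-3.141, -0.0, 1.344]
force: [-0.8, -0.0, 1.4]
grip_width: 0.0
```

apply_moves(
  commands=[
    {"travel": [0, 0, 0.0015], "twist": [0, 0, 0], "claw": 0},
    {"travel": [0, 0, 0.0015], "twist": [0, 0, 0], "claw": 0},
  ],
)

```text
clock: 5.9
position: [0.589, 0.0009, 0.1266]
tool_rot: [-3.142, -0.0, 1.344]
force: [-1.6, 0.1, 2.5]
grip_width: -0.0
```

apply_moves(
  commands=[
    {"travel": [0, 0, 0.0015], "twist": [0, 0, 0], "claw": 0},
    {"travel": [0, 0, 0.0015], "twist": [0, 0, 0], "claw": 0},
  ],
)

```text
clock: 6.1
position: [0.589, 0.0009, 0.1251]
tool_rot: [-3.142, -0.0, 1.344]
force: [-1.8, 0.6, 2.4]
grip_width: 0.0001
```

apply_moves(
  commands=[
    {"travel": [0, 0, 0.0015], "twist": [0, 0, 0], "claw": 0},
    {"travel": [0, 0, 0.0015], "twist": [0, 0, 0], "claw": 0},
  ],
)

```text
clock: 6.3
position: [0.589, 0.0009, 0.1235]
tool_rot: [-3.141, -0.0, 1.344]
force: [-0.7, 0.6, 1.5]
grip_width: -0.0001
```

```bash
python3 - <<'E'
from h import *
from workcell import bot
s=bot.grab_frame("side");crop(s,250,160,340,260,6,"s8");o=bot.observe();print(o["position"],o["force"])
E
```

```text
[0.58896516 0.00090356 0.12356731] [ 0.01416504  0.40656012 -0.01734128]
```

View pics/s8.png

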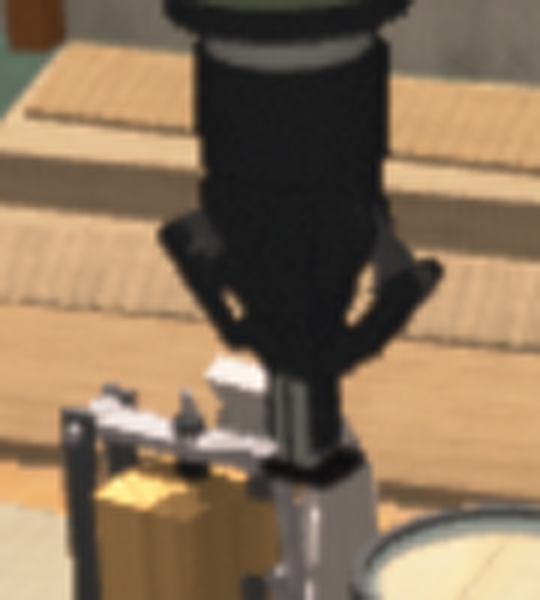

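apply_moves(
  commands=[
    {"travel": [0, 0, 0.0015], "twist": [0, 0, 0], "claw": 0},
    {"travel": [0, 0, 0.0015], "twist": [0, 0, 0], "claw": 0},
  ],
)

```text
clock: 6.55
position: [0.589, 0.0009, 0.122]
tool_rot: [3.142, -0.0, 1.344]
force: [-0.8, 1.0, 2.2]
grip_width: 0.0002
```

apply_moves(
  commands=[
    {"travel": [0, 0, 0.001], "twist": [0, 0, 0], "claw": 0},
    {"travel": [0, 0, 0.001], "twist": [0, 0, 0], "claw": 0},
  ],
)

```text
clock: 6.75
position: [0.5889, 0.0009, 0.1211]
tool_rot: [-3.141, 0.0, 1.344]
force: [-1.5, 1.0, 3.9]
grip_width: 0.0002
```

apply_moves(
  commands=[
    {"travel": [0, 0, 0.001], "twist": [0, 0, 0], "claw": 0},
    {"travel": [0, 0, 0.001], "twist": [0, 0, 0], "claw": 0},
  ],
)

```text
clock: 6.95
position: [0.589, 0.0009, 0.1202]
tool_rot: [-3.142, 0.0, 1.344]
force: [-2.2, 0.9, 3.4]
grip_width: -0.0001
```

apply_moves(
  commands=[
    {"travel": [0, 0, 0.001], "twist": [0, 0, 0], "claw": 0},
    {"travel": [0, 0, 0.001], "twist": [0, 0, 0], "claw": 0},
  ],
)

```text
clock: 7.15
position: [0.5889, 0.0009, 0.1191]
tool_rot: [-3.142, 0.0, 1.344]
force: [-2.9, 0.3, 4.5]
grip_width: 0.0003
```

apply_moves(
  commands=[
    {"travel": [0, 0, 0.001], "twist": [0, 0, 0], "claw": 0},
    {"travel": [0, 0, 0.001], "twist": [0, 0, 0], "claw": 0},
  ],
)

```text
clock: 7.35
position: [0.5889, 0.0009, 0.1181]
tool_rot: [-3.141, 0.0, 1.344]
force: [-3.3, 0.8, 4.8]
grip_width: -0.0001
```

apply_moves(
  commands=[
    {"travel": [0, 0, 0.001], "twist": [0, 0, 0], "claw": 0},
    {"travel": [0, 0, 0.001], "twist": [0, 0, 0], "claw": 0},
  ],
)

```text
clock: 7.55
position: [0.5889, 0.0009, 0.1172]
tool_rot: [-3.141, 0.0, 1.344]
force: [-4.6, 0.5, 6.8]
grip_width: -0.0001
```

apply_moves(
  commands=[
    {"travel": [0, 0, 0.001], "twist": [0, 0, 0], "claw": 0},
    {"travel": [0, 0, 0.001], "twist": [0, 0, 0], "claw": 0},
  ],
)

```text
clock: 7.75
position: [0.589, 0.0009, 0.1164]
tool_rot: [3.142, 0.0, 1.344]
force: [-5.7, 0.4, 11.7]
grip_width: -0.0002
```

```bash
python3 - <<'E'
from h import *
from workcell import bot
s=bot.grab_frame("side");crop(s,250,160,340,260,6,"s9");o=bot.observe();print(o["position"],o["force"])
E
```

```text
[0.58896068 0.00093525 0.11650423] [-4.86439117  0.65989386 11.34465914]
```

View pics/s9.png

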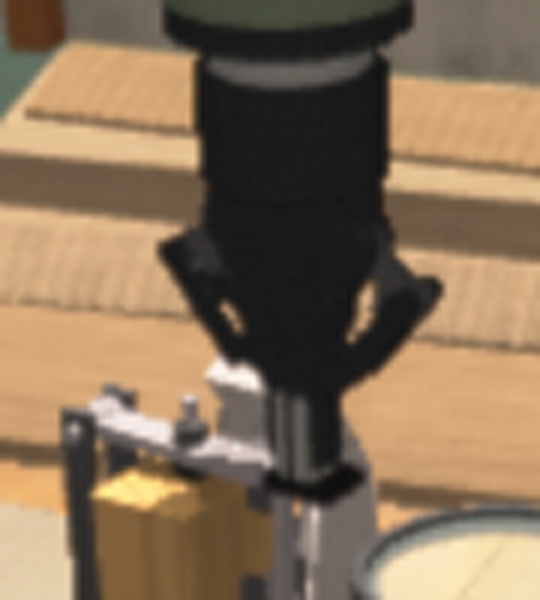

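apply_moves(
  commands=[
    {"travel": [0, 0, 0.001], "twist": [0, 0, 0], "claw": 0},
    {"travel": [0, 0, 0.001], "twist": [0, 0, 0], "claw": 0},
  ],
)

```text
clock: 8.0
position: [0.589, 0.001, 0.1157]
tool_rot: [3.141, 0.0, 1.344]
force: [-7.3, 0.9, 15.5]
grip_width: -0.0003
```

apply_moves(
  commands=[
    {"travel": [0, 0, 0.001], "twist": [0, 0, 0], "claw": 0},
    {"travel": [0, 0, 0.001], "twist": [0, 0, 0], "claw": 0},
  ],
)

```text
clock: 8.2
position: [0.589, 0.001, 0.115]
tool_rot: [3.141, 0.0, 1.344]
force: [-9.1, 0.5, 20.2]
grip_width: 0.0
```

apply_moves(
  commands=[
    {"travel": [0, 0, 0.001], "twist": [0, 0, 0], "claw": 0},
    {"travel": [0, 0, 0.001], "twist": [0, 0, 0], "claw": 0},
  ],
)

```text
clock: 8.4
position: [0.5891, 0.0009, 0.1142]
tool_rot: [3.141, 0.0, 1.344]
force: [-11.0, 0.5, 24.1]
grip_width: 0.0003
```

apply_moves(
  commands=[
    {"travel": [0, 0, -0.003], "twist": [0, 0, 0], "claw": 0},
    {"travel": [0, 0, -0.006], "twist": [0, 0, 0], "claw": 0},
    {"travel": [0, 0, -0.01], "twist": [0, 0, 0], "claw": 0},
    {"travel": [0, 0, -0.014], "twist": [0, 0, 0], "claw": 0},
    {"travel": [0, 0, -0.018], "twist": [0, 0, 0], "claw": 0},
  ],
)

```text
clock: 8.9
position: [0.589, 0.0008, 0.1313]
tool_rot: [-3.142, 0.0, 1.344]
force: [-0.3, -0.5, 0.6]
grip_width: 0.0002
```

```bash
python3 - <<'E'
from h import *
from workcell import bot
s=bot.grab_frame("side");crop(s,250,160,340,260,6,"s10");o=bot.observe();print(o["position"],o["force"])
E
```

```text
[0.5893091  0.00087149 0.13197718] [0.56810275 0.75100348 1.28921057]
```

View pics/s10.png

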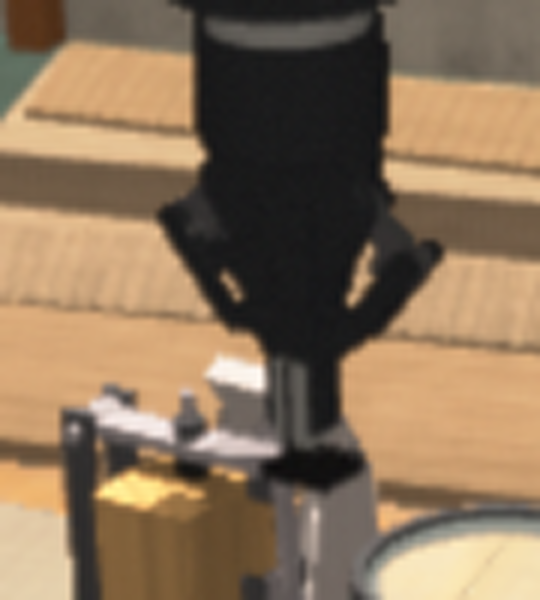

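```bash
python3 - <<'E'
from h import *
from workcell import bot
o=bot.observe();import pickle
t,s=pickle.load(open("f0.pkl","rb"));print(proj(s,o["position"]+[0,0,.023]))
print(rel(o,[.468,-.189,.20],down(95.8)))
E
```

```text
[300.3163925  233.36325423]
(array([-0.2123, -0.0754, -0.0681]), array([  0.04,  -0.  , -18.82]))
```

apply_moves(
  commands=[
    {"travel": [0, 0, -0.04], "twist": [0, 0, 0], "claw": 0},
    {"travel": [-0.005, 0, -0.068], "twist": [0, 0, 0], "claw": 0.05},
    {"travel": [-0.212, -0.075, -0.068], "twist": [0, 0, -18.8], "claw": 0.05},
    {"travel": [-0.212, -0.075, -0.068], "twist": [0, 0, -18.8], "claw": 0.05},
    {"travel": [-0.212, -0.075, -0.068], "twist": [0, 0, -18.8], "claw": 0.05},
    {"travel": [-0.212, -0.075, -0.068], "twist": [0, 0, -18.8], "claw": 0.05},
    {"travel": [-0.212, -0.075, -0.068], "twist": [0, 0, -18.8], "claw": 0.05},
    {"travel": [-0.212, -0.075, -0.068], "twist": [0, 0, -18.8], "claw": 0.05},
    {"travel": [-0.212, -0.075, -0.068], "twist": [0, 0, -18.8], "claw": 0.05},
    {"travel": [-0.212, -0.075, -0.068], "twist": [0, 0, -18.8], "claw": 0.05},
  ],
)

```text
clock: 9.95
position: [0.4688, -0.1878, 0.1992]
tool_rot: [3.141, -0.0, 1.673]
force: [0.5, -0.2, 0.5]
grip_width: 0.05
```

```bash
python3 - <<'E'
from h import *
from workcell import bot
o=bot.observe()
print(o["qpos"],o["position"],o["force"],rel(o,[.468,-.189,.10],down(95.8)))
t=bot.grab_frame("top");s=bot.grab_frame("side");crop(t,270,140,450,290,4.4,"t11");crop(s,250,150,420,290,4.6,"s11")
E
```

```text
[ 0.66786072  0.37731595 -0.5172158   1.89935369  0.22994232  0.92310526
  0.14353789] [ 0.46880963 -0.18779304  0.19923935] [ 0.51948433 -0.24333074  0.48066107] (array([-0.0012, -0.001 ,  0.0992]), array([ 0.02, -0.02,  0.07]))
```

View pics/s11.png

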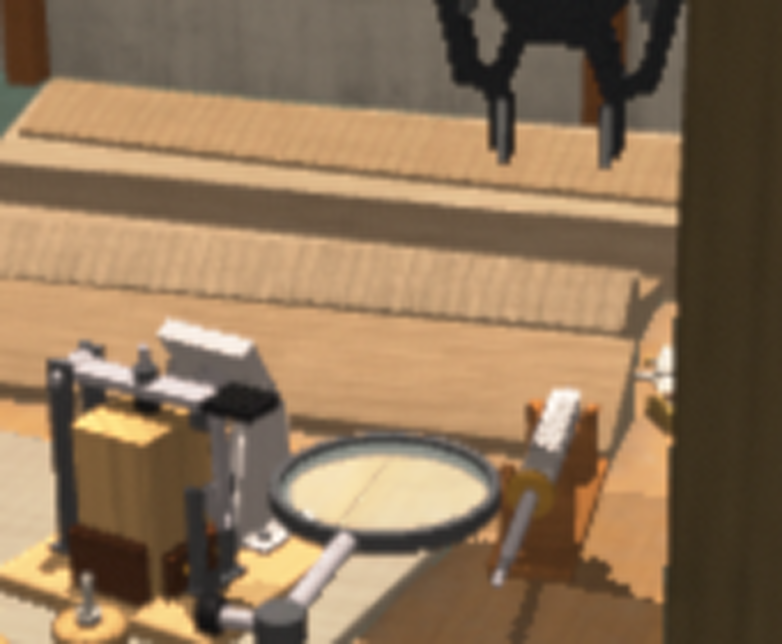

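View pics/t11.png

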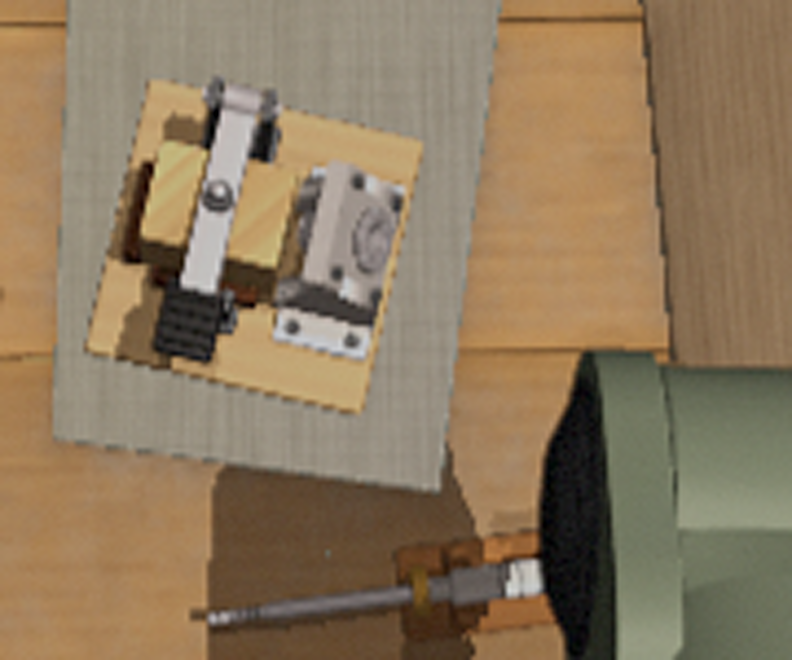

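apply_moves(
  commands=[
    {"travel": [-0.001, -0.001, 0.04], "twist": [0, 0, 0], "claw": 0.05},
    {"travel": [-0.001, -0.001, 0.08], "twist": [0, 0, 0], "claw": 0.05},
    {"travel": [-0.001, -0.001, 0.12], "twist": [0, 0, 0], "claw": 0.05},
    {"travel": [-0.001, -0.001, 0.145], "twist": [0, 0, 0], "claw": 0.05},
    {"travel": [-0.001, -0.001, 0.145], "twist": [0, 0, 0], "claw": 0.05},
  ],
)

```text
clock: 10.55
position: [0.466, -0.1883, 0.0515]
tool_rot: [-3.137, -0.003, 1.674]
force: [-0.7, -0.5, 1.3]
grip_width: 0.0499
```

```bash
python3 - <<'E'
from h import *
from workcell import bot
o=bot.observe()
print(o["position"],o["force"])
s=bot.grab_frame("side");crop(s,320,180,420,280,6,"s12")
E
```

```text
[ 0.46600062 -0.18830927  0.05153314] [-0.66038356 -0.51925205  1.30719531]
```

View pics/s12.png

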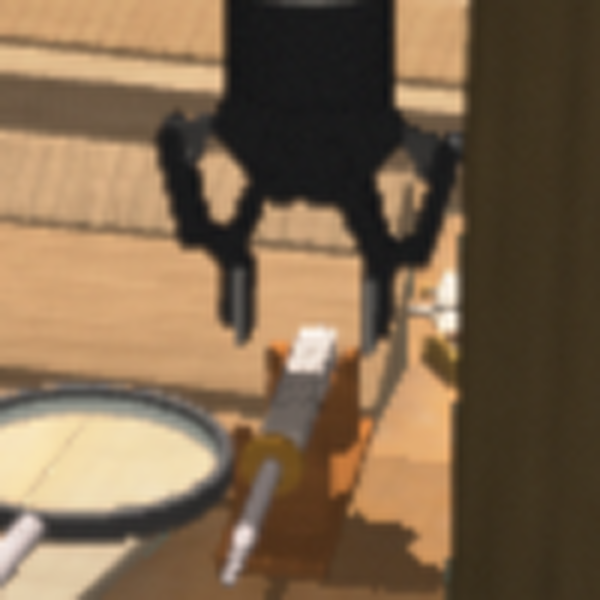

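apply_moves(
  commands=[
    {"travel": [0, 0, 0.012], "twist": [0, 0, 0], "claw": 0.05},
    {"travel": [0, 0, 0.022], "twist": [0, 0, 0], "claw": 0.05},
    {"travel": [0, 0, 0.032], "twist": [0, 0, 0], "claw": 0.05},
    {"travel": [0, 0, 0.039], "twist": [0, 0, 0], "claw": 0.05},
    {"travel": [0, 0, 0.039], "twist": [0, 0, 0], "claw": 0.05},
  ],
)

```text
clock: 11.1
position: [0.4669, -0.1897, 0.0144]
tool_rot: [-3.141, -0.0, 1.672]
force: [0.0, 0.7, -0.2]
grip_width: 0.0498
```

```bash
python3 - <<'E'
from h import *
from workcell import bot
o=bot.observe()
print(o["position"],o["force"],o["tool_rot"])
s=bot.grab_frame("side");crop(s,320,180,420,280,6,"s13")
E
```

```text
[ 0.46687548 -0.18968334  0.01440355] [ 0.04332725  0.68011666 -0.2269321 ] [-3.14052979e+00 -4.90959314e-04  1.67197321e+00]
```

View pics/s13.png

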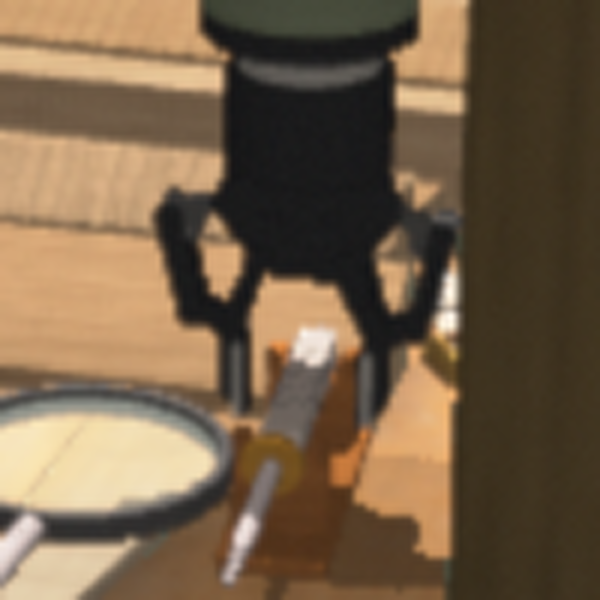

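apply_moves(
  commands=[
    {"travel": [0, 0, 0.003], "twist": [0, 0, 0], "claw": 0.05},
    {"travel": [0, 0, 0.003], "twist": [0, 0, 0], "claw": 0.01},
    {"travel": [0, 0, 0.003], "twist": [0, 0, 0], "claw": 0.01},
    {"travel": [0, 0, 0.003], "twist": [0, 0, 0], "claw": 0.01},
    {"travel": [0, 0, 0.003], "twist": [0, 0, 0], "claw": 0.01},
    {"travel": [0, 0, 0.003], "twist": [0, 0, 0], "claw": 0.01},
    {"travel": [0, 0, 0.003], "twist": [0, 0, 0], "claw": 0.01},
  ],
  force=70,
)

```text
clock: 11.85
position: [0.4681, -0.1899, 0.0126]
tool_rot: [3.14, 0.0, 1.672]
force: [4.2, 0.7, 6.2]
grip_width: 0.0168
```

```bash
python3 - <<'E'
from h import *
from workcell import bot
o=bot.observe()
print(o["position"],o["force"],o["tool_rot"],o["grip_width"])
s=bot.grab_frame("side");crop(s,320,180,420,280,6,"s14")
E
```

```text
[ 0.46810981 -0.18985923  0.01263847] [4.23340983 0.67647111 6.15580586] [3.14005242e+00 3.48641989e-04 1.67207281e+00] 0.01678301817927979
```

View pics/s14.png

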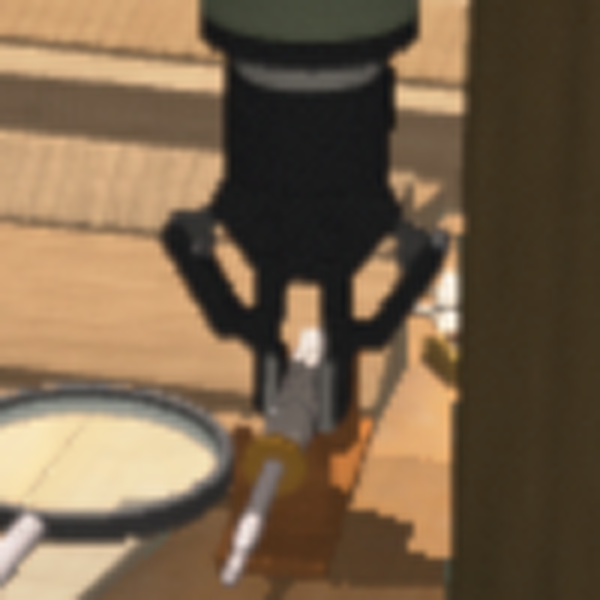

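apply_moves(
  commands=[
    {"travel": [0, 0, -0.005], "twist": [0, 0, 0], "claw": 0.01},
    {"travel": [0, 0, -0.015], "twist": [0, 0, 0], "claw": 0.01},
    {"travel": [0, 0, -0.035], "twist": [0, 0, 0], "claw": 0.01},
    {"travel": [0, 0, -0.065], "twist": [0, 0, 0], "claw": 0.01},
    {"travel": [0, 0, -0.1], "twist": [0, 0, 0], "claw": 0.01},
    {"travel": [0, 0, -0.13], "twist": [0, 0, 0], "claw": 0.01},
    {"travel": [0, 0, -0.15], "twist": [0, 0, 0], "claw": 0.01},
    {"travel": [0, 0, -0.16], "twist": [0, 0, 0], "claw": 0.01},
    {"travel": [0, 0, -0.16], "twist": [0, 0, 0], "claw": 0.01},
  ],
)

```text
clock: 12.8
position: [0.4674, -0.1902, 0.173]
tool_rot: [3.141, 0.001, 1.671]
force: [-0.7, -0.7, -1.5]
grip_width: 0.0167
```

```bash
python3 - <<'E'
from h import *
from workcell import bot
o=bot.observe()
print(o["position"],o["force"],o["tool_rot"],o["grip_width"])
t=bot.grab_frame("top");s=bot.grab_frame("side");crop(s,300,140,420,260,5,"s15");crop(t,270,180,430,300,5,"t15")
R0=R.from_euler("xyz",o["tool_rot"])
tip=o["position"]+R0.apply([.178,0,-.040]);print(tip,(proj(s,tip)-[300,140])*5,(proj(t,tip)-[270,180])*5)
E
```

```text
[ 0.46736389 -0.19016582  0.17295934] [-0.74148772 -0.69197167 -1.48773663] [3.14074172e+00 8.59255934e-04 1.67137348e+00] 0.01666486472725389
[ 0.44945401 -0.01303465  0.21280636] [287.96681262 378.89077311] [239.94255149 489.42270751]
```

View pics/s15.png

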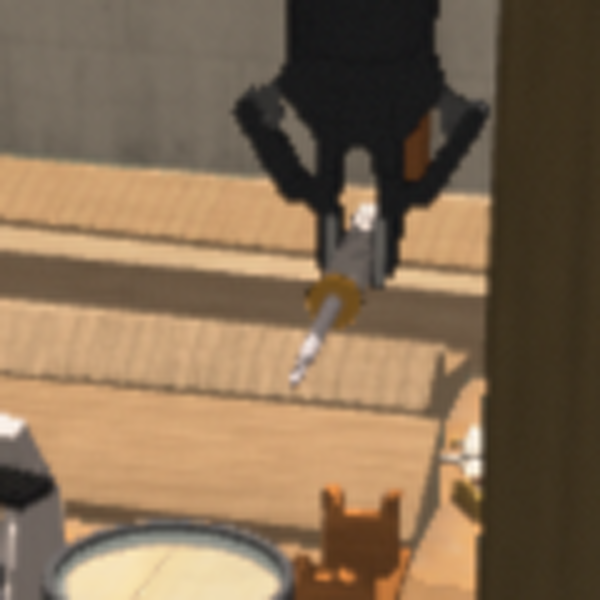

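View pics/t15.png

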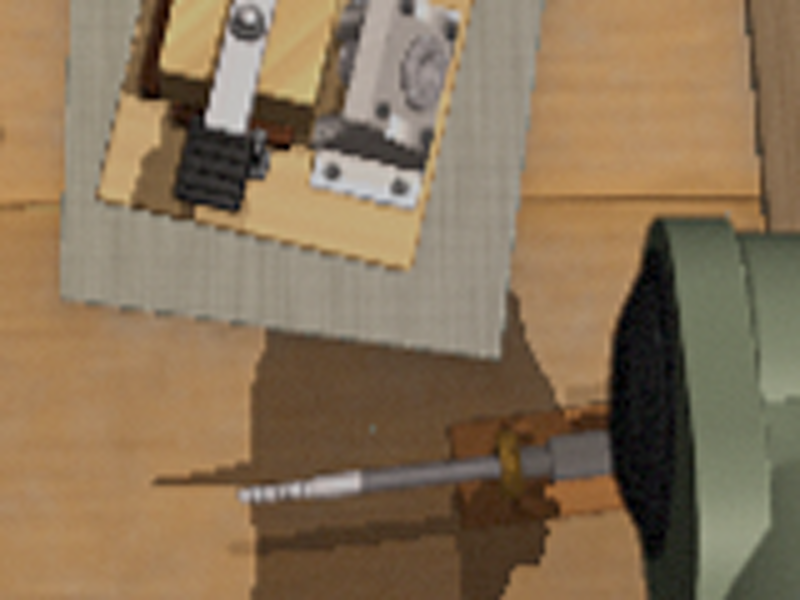

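```bash
cat >> h.py <<'E'
def tcp_for(tip_or_G, Rt, xoff, off=(0,0,-.04)):
    "TCP so that gauge point at x=xoff lies at given world point"
    return np.asarray(tip_or_G)-Rt.apply(np.array(off)+[xoff,0,0])
E
python3 - <<'E'
from h import *
from workcell import bot
o=bot.observe();p=np.load("jig.npy")
c,sn=np.cos(p[3]),np.sin(p[3]);B=np.array([p[0]+sn*.055,p[1]-c*.055,p[2]+.115]);np.save("B.npy",B)
Rt=down(np.degrees(p[3])+90,30);d=Rt.apply([1,0,0])
P=tcp_for(B-d*.09,Rt,.178);print(B,d,P,rel(o,P,Rt))
E
```

```text
[ 0.63058179 -0.09275807  0.12515868] [ 0.19527054  0.84372354 -0.5       ] [ 0.57373971 -0.33836094  0.22451767] (array([-0.1585,  0.0915, -0.0534]), array([  4.85, -29.74,  18.4 ]))
```

apply_moves(
  commands=[
    {"travel": [-0.015, 0.008, -0.008], "twist": [0.5, -3, 1.8], "claw": 0.01},
    {"travel": [-0.04, 0.023, -0.014], "twist": [1.2, -7.4, 4.6], "claw": 0.01},
    {"travel": [-0.08, 0.046, -0.027], "twist": [2.4, -14.8, 9.2], "claw": 0.01},
    {"travel": [-0.12, 0.069, -0.04], "twist": [3.6, -22.2, 13.8], "claw": 0.01},
    {"travel": [-0.145, 0.084, -0.049], "twist": [4.5, -27, 16.8], "claw": 0.01},
    {"travel": [-0.1585, 0.0915, -0.0535], "twist": [4.85, -29.75, 18.4], "claw": 0.01},
    {"travel": [-0.1585, 0.0915, -0.0535], "twist": [4.85, -29.75, 18.4], "claw": 0.01},
    {"travel": [-0.1585, 0.0915, -0.0535], "twist": [4.85, -29.75, 18.4], "claw": 0.01},
  ],
)

```text
clock: 13.7
position: [0.5736, -0.3376, 0.224]
tool_rot: [-3.14, 0.522, 1.346]
force: [0.3, -0.3, -1.6]
grip_width: 0.0165
```

```bash
cat > look.py <<'E'
import sys
from h import *
from workcell import bot
n=sys.argv[1]
o=bot.observe()
print(np.round(o["qpos"],3),np.round(o["position"],4),np.round(o["force"],1),np.round(o["moment"],2),np.round(o["grip_width"],4))
t=bot.grab_frame("top");s=bot.grab_frame("side");crop(s,260,160,380,260,6,"s"+n);crop(t,290,140,430,260,5.5,"t"+n)
R0=R.from_euler("xyz",o["tool_rot"])
for nm,x in(("tip",.178),("collar",.075)):
    q=o["position"]+R0.apply([x,0,-.040]);print(nm,q,(proj(s,q)-[260,160])*6,(proj(t,q)-[290,140])*5.5)
B=np.load("B.npy");print("bush",(proj(s,B)-[260,160])*6,(proj(t,B)-[290,140])*5.5)
import pickle;pickle.dump((t,s,dict(o)),open(f"f{n}.pkl","wb"))
E
python3 look.py 16
```

```text
[ 0.31   0.574 -0.208  1.592  0.703  1.153 -0.445] [ 0.5736 -0.3376  0.224 ] [ 0.3 -0.3 -1.6] [ 0.63 -0.16 -0.04] 0.0165
tip [ 0.61261473 -0.16777965  0.16989305] [336.52787396 253.78733602] [558.68157727 323.13389652]
collar [ 0.59268148 -0.25479111  0.22128052] [441.70124526  88.1533297 ] [817.03094984 353.63131427]
bush [238.90455985 405.65650265] [352.33095136 296.98267655]
```

View pics/s16.png

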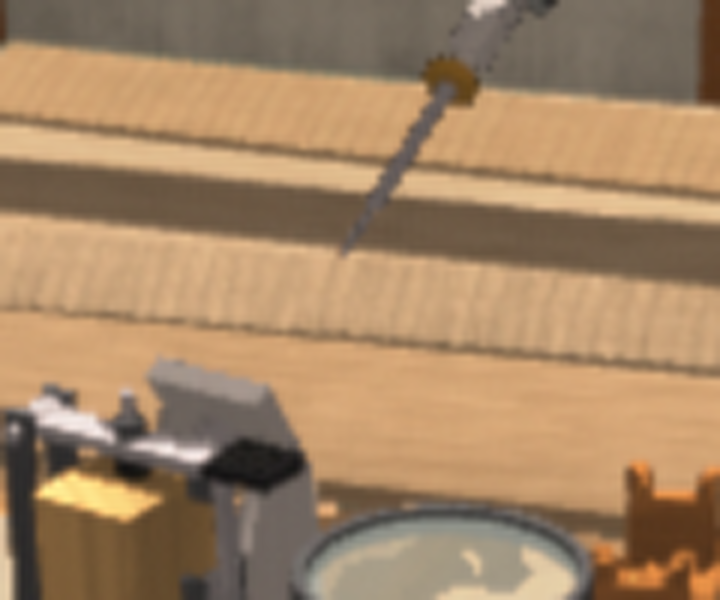

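View pics/t16.png

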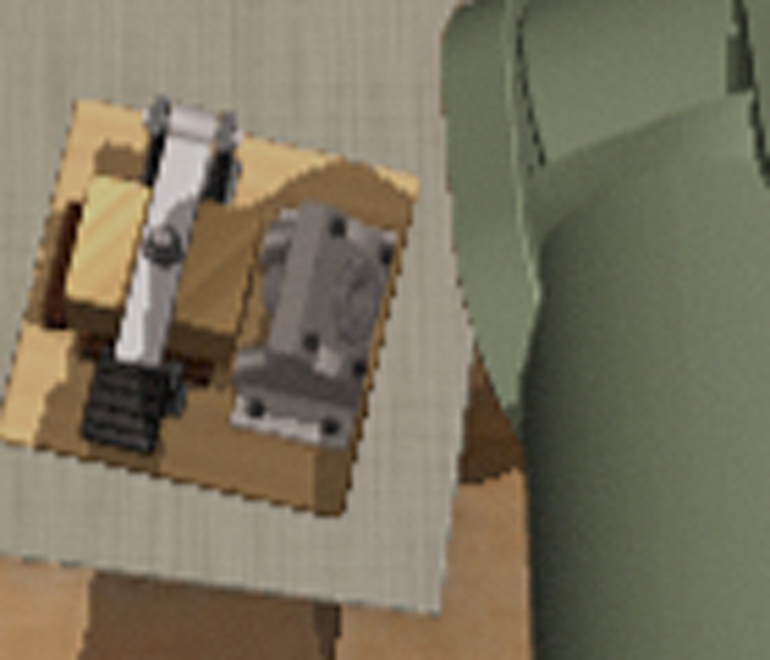

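```bash
python3 - <<'E'
from h import *
import pickle
t,s=pickle.load(open("f0.pkl","rb"))
B=np.load("B.npy");p=np.load("jig.npy")
im=cv2.resize(t["frame"][170:215,330:375],None,fx=14,fy=14,interpolation=cv2.INTER_CUBIC)
Rt=down(np.degrees(p[3])+90,30);d=Rt.apply([1,0,0]);a=Rt.apply([0,1,0]);b=Rt.apply([0,0,1])
for r,col in((.016,(0,0,255)),(.0095,(0,255,0))):
    for k in range(60):
        q=B+r*(a*np.cos(k/60*6.283)+b*np.sin(k/60*6.283));u=(proj(t,q)-[330,170]+.5)*14-.5
        cv2.circle(im,tuple(np.int32(u)),1,col,-1)
cv2.imwrite("pics/bz.png",im)
E
```

```text
(no output)
```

View pics/bz.png

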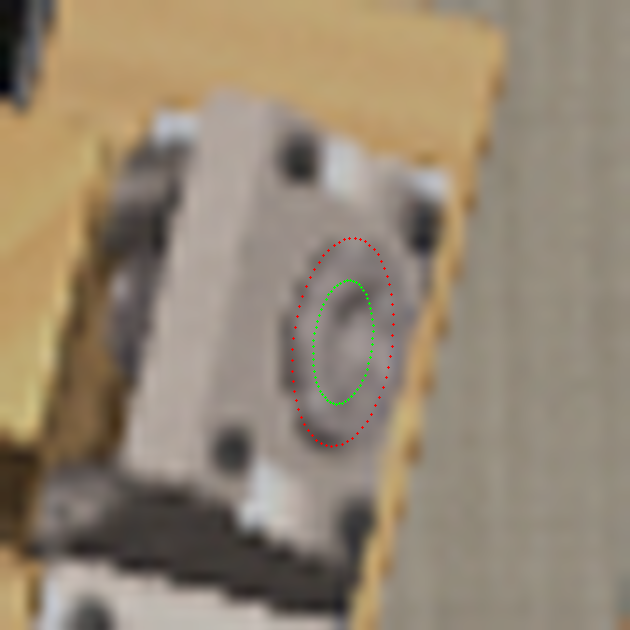

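```bash
cat > ins.py <<'E'
import sys
from h import *
from workcell import bot
o=bot.observe();p=np.load("jig.npy");B=np.load("B.npy")
Rt=down(np.degrees(p[3])+90,30);d=Rt.apply([1,0,0])
s=float(sys.argv[1]) # tip past mouth (using .178)
P=tcp_for(B+d*s,Rt,.178,(0,-.0015,-.04));tr,tw=rel(o,P,Rt);print("to go",tr,tw)
R0=R.from_euler("xyz",o["tool_rot"]);print("F tool",np.round(R0.inv().apply(o["force"]),1),"M",np.round(R0.inv().apply(o["moment"]),2),o["grip_width"])
E
python3 ins.py -.012
```

```text
to go [0.0782 0.0019 0.0006] [ 0.01 -0.06  0.02]
F tool [-0.1 -0.1  2.2] M [0.06 0.64 0.07] 0.016874813852785248
```

apply_moves(
  commands=[
    {"travel": [0.02, 0.001, 0], "twist": [0, 0, 0], "claw": 0.01},
    {"travel": [0.045, 0.002, 0], "twist": [0, 0, 0], "claw": 0.01},
    {"travel": [0.065, 0.002, 0], "twist": [0, 0, 0], "claw": 0.01},
    {"travel": [0.075, 0.002, 0.0005], "twist": [0, 0, 0], "claw": 0.01},
    {"travel": [0.078, 0.002, 0.0005], "twist": [0, 0, 0], "claw": 0.01},
    {"travel": [0.078, 0.002, 0.0005], "twist": [0, 0, 0], "claw": 0.01},
  ],
)

```text
clock: 14.4
position: [0.5912, -0.2738, 0.1865]
tool_rot: [3.14, 0.524, 1.342]
force: [0.2, -0.8, -0.8]
grip_width: 0.0167
```

```bash
python3 look.py 17;python3 ins.py 0
```

```text
[ 0.212  0.622 -0.22   1.615  0.713  1.149 -0.582] [ 0.5912 -0.2738  0.1865] [ 0.2 -0.8 -0.8] [ 0.66 -0.11 -0.  ] 0.0167
tip [ 0.6305803  -0.10416945  0.13212467] [248.27766412 380.94391153] [382.69565283 293.82866454]
collar [ 0.61037947 -0.19104196  0.18364257] [358.82825361 207.78800717] [625.44925686 322.82754787]
bush [238.90455985 405.65650265] [352.33095136 296.98267655]
to go [ 0.0138 -0.0011  0.0005] [ 0.07  0.03 -0.11]
F tool [0.6 0.2 0.9] M [ 0.01  0.64 -0.05] 0.016581201984370304
```

View pics/s17.png

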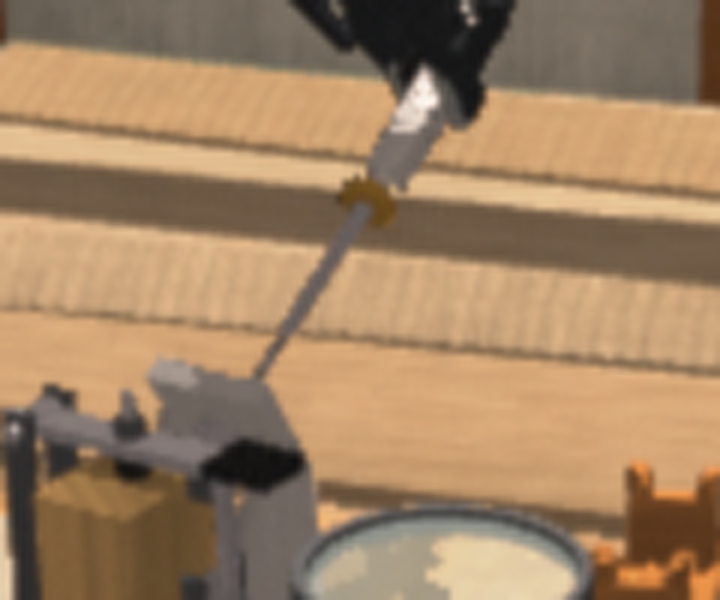

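View pics/t17.png

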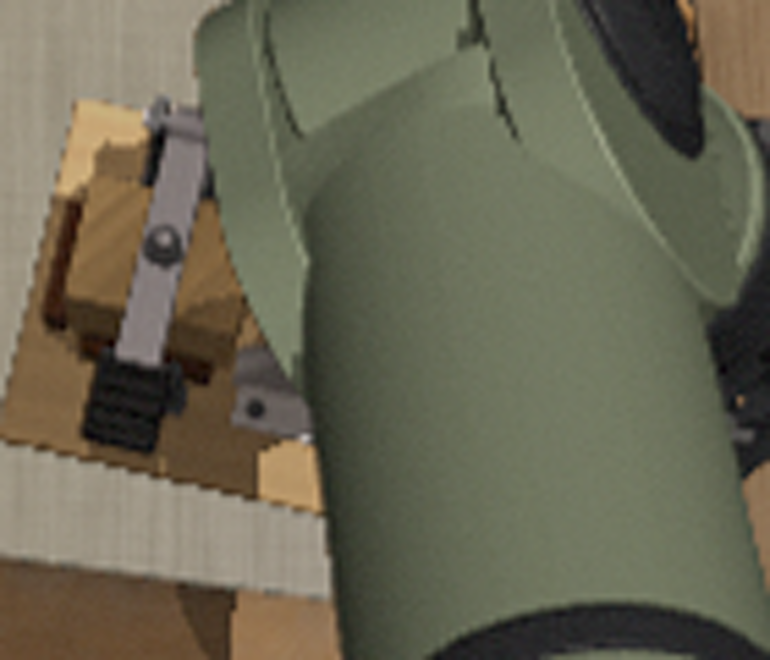

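apply_moves(
  commands=[
    {"travel": [0.005, -0.001, 0.0005], "twist": [0, 0, 0], "claw": 0.01},
    {"travel": [0.01, -0.001, 0.0005], "twist": [0, 0, 0], "claw": 0.01},
    {"travel": [0.014, -0.001, 0.0005], "twist": [0, 0, 0], "claw": 0.01},
    {"travel": [0.018, -0.001, 0.0005], "twist": [0, 0, 0], "claw": 0.01},
    {"travel": [0.02, -0.001, 0.0005], "twist": [0, 0, 0], "claw": 0.01},
  ],
)

```text
clock: 15.0
position: [0.5945, -0.2558, 0.1755]
tool_rot: [3.14, 0.524, 1.343]
force: [0.1, -0.4, -2.4]
grip_width: 0.0165
```

```bash
python3 ins.py .02
```

```text
to go [ 0.0118 -0.0001  0.0001] [ 0.07 -0.   -0.01]
F tool [0.9 0.2 2.3] M [0.01 0.68 0.02] 0.01652433941623359
```

apply_moves(
  commands=[
    {"travel": [0.004, 0, 0], "twist": [0, 0, 0], "claw": 0.01},
    {"travel": [0.008, 0, 0], "twist": [0, 0, 0], "claw": 0.01},
    {"travel": [0.012, 0, 0], "twist": [0, 0, 0], "claw": 0.01},
    {"travel": [0.012, 0, 0], "twist": [0, 0, 0], "claw": 0.01},
  ],
)

```text
clock: 15.4
position: [0.5968, -0.2456, 0.1694]
tool_rot: [3.141, 0.524, 1.344]
force: [-0.4, -0.1, -1.5]
grip_width: 0.0167
```

```bash
python3 ins.py .03;python3 look.py 18
```

```text
to go [ 0.0097 -0.      0.0001] [ 0.07 -0.01  0.01]
F tool [ 0.6 -0.4  1.4] M [-0.03  0.67 -0.  ] 0.01669942559095748
[ 0.171  0.645 -0.225  1.623  0.715  1.147 -0.637] [ 0.5968 -0.2456  0.1694] [-0.4 -0.1 -1.5] [ 0.64 -0.17  0.02] 0.0167
tip [ 0.63598936 -0.07588396  0.11509071] [213.30127623 440.56245264] [307.81750409 287.92059595]
collar [ 0.6158972  -0.16279706  0.16658263] [325.84478625 263.83093713] [544.29523465 316.00869358]
bush [238.90455985 405.65650265] [352.33095136 296.98267655]
```

View pics/s18.png

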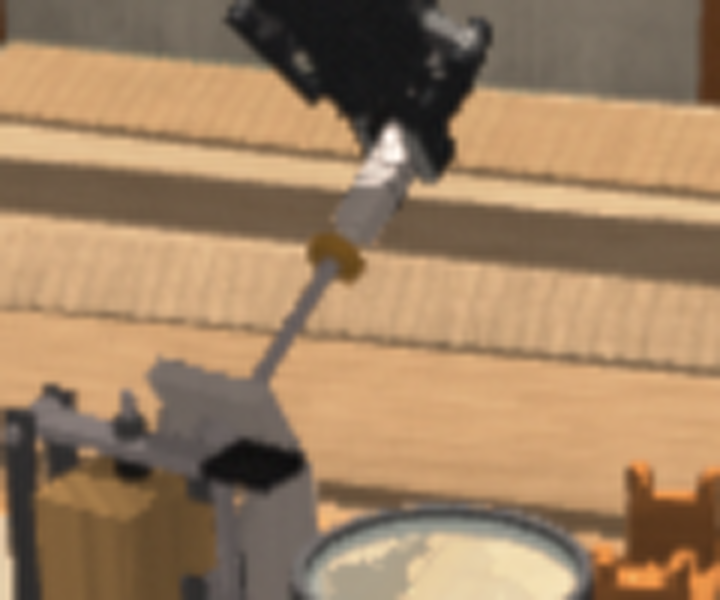

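apply_moves(
  commands=[
    {"travel": [0.003, 0, 0], "twist": [0, 0, 0], "claw": 0.01},
    {"travel": [0.006, 0, 0], "twist": [0, 0, 0], "claw": 0.01},
    {"travel": [0.009, 0, 0], "twist": [0, 0, 0], "claw": 0.01},
    {"travel": [0.012, 0, 0], "twist": [0, 0, 0], "claw": 0.01},
    {"travel": [0.014, 0, 0], "twist": [0, 0, 0], "claw": 0.01},
  ],
)

```text
clock: 16.0
position: [0.5995, -0.234, 0.1626]
tool_rot: [3.14, 0.524, 1.343]
force: [0.1, 0.3, -1.9]
grip_width: 0.017
```

```bash
python3 ins.py .045
```

```text
to go [ 0.011  -0.0001  0.0001] [ 0.07  0.   -0.02]
F tool [1.2 0.  1.5] M [0.01 0.6  0.  ] 0.017012863585364836
```

apply_moves(
  commands=[
    {"travel": [0.004, 0, 0], "twist": [0, 0, 0], "claw": 0.01},
    {"travel": [0.009, 0, 0], "twist": [0, 0, 0], "claw": 0.01},
    {"travel": [0.014, 0, 0], "twist": [0, 0, 0], "claw": 0.01},
    {"travel": [0.019, 0, 0], "twist": [0, 0, 0], "claw": 0.01},
    {"travel": [0.023, 0, 0], "twist": [0, 0, 0], "claw": 0.01},
    {"travel": [0.026, 0, 0], "twist": [0, 0, 0], "claw": 0.01},
  ],
)

```text
clock: 16.6
position: [0.6046, -0.2121, 0.1495]
tool_rot: [3.14, 0.524, 1.343]
force: [0.3, -0.1, -1.5]
grip_width: 0.0167
```

```bash
python3 ins.py .08
```

```text
to go [ 0.0199 -0.0001  0.0001] [ 0.07  0.   -0.02]
F tool [0.7 0.3 1.3] M [0.03 0.66 0.01] 0.016669996732194877
```

apply_moves(
  commands=[
    {"travel": [0.004, 0, 0], "twist": [0, 0, 0], "claw": 0.01},
    {"travel": [0.009, 0, 0], "twist": [0, 0, 0], "claw": 0.01},
    {"travel": [0.014, 0, 0], "twist": [0, 0, 0], "claw": 0.01},
    {"travel": [0.019, 0, 0], "twist": [0, 0, 0], "claw": 0.01},
    {"travel": [0.023, 0, 0], "twist": [0, 0, 0], "claw": 0.01},
    {"travel": [0.026, 0, 0], "twist": [0, 0, 0], "claw": 0.01},
  ],
)

```text
clock: 17.2
position: [0.6097, -0.1902, 0.1365]
tool_rot: [3.14, 0.524, 1.343]
force: [-0.2, -0.3, 0.0]
grip_width: 0.0165
```

```bash
python3 ins.py .103
```

```text
to go [ 0.0169 -0.0001  0.0001] [ 0.07  0.01 -0.01]
F tool [-0.3 -0.1  0.1] M [ 0.06  0.59 -0.01] 0.016516206964393862
```

apply_moves(
  commands=[
    {"travel": [0.003, 0, 0], "twist": [0, 0, 0], "claw": 0.01},
    {"travel": [0.006, 0, 0], "twist": [0, 0, 0], "claw": 0.01},
    {"travel": [0.009, 0, 0], "twist": [0, 0, 0], "claw": 0.01},
    {"travel": [0.009, 0, 0], "twist": [0, 0, 0], "claw": 0.01},
  ],
)

```text
clock: 17.6
position: [0.6114, -0.1828, 0.1322]
tool_rot: [3.14, 0.524, 1.343]
force: [-0.3, -2.5, -0.1]
grip_width: 0.0168
```

```bash
python3 ins.py .103;python3 look.py 19
```

```text
to go [ 0.0082 -0.0001  0.    ] [ 0.07  0.01 -0.02]
F tool [-2.1  0.3  1.3] M [-0.03  0.14 -0.01] 0.016791897936473548
[ 0.078  0.707 -0.235  1.615  0.716  1.15  -0.752] [ 0.6114 -0.1828  0.1322] [-0.3 -2.5 -0.1] [ 0.13 -0.05  0.02] 0.0168
tip [ 0.65071667 -0.01314731  0.07776769] [127.0828499  575.47676691] [148.41105375 268.50392158]
collar [ 0.63056487 -0.1000309   0.12928609] [244.94993451 390.54177189] [371.59614928 295.14353273]
bush [238.90455985 405.65650265] [352.33095136 296.98267655]
```

View pics/s19.png

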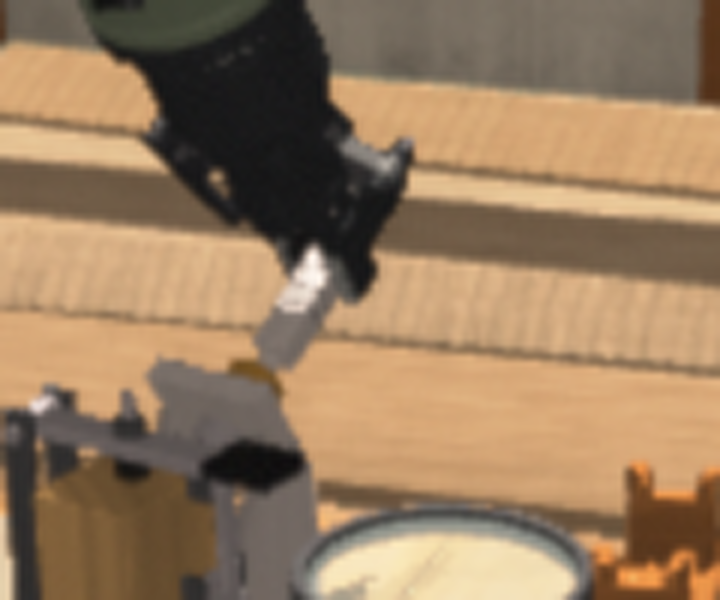

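apply_moves(
  commands=[
    {"travel": [0.002, 0, 0], "twist": [0, 0, 0], "claw": 0.01},
    {"travel": [0.004, 0, 0], "twist": [0, 0, 0], "claw": 0.01},
    {"travel": [0.005, 0, 0], "twist": [0, 0, 0], "claw": 0.01},
  ],
)

```text
clock: 18.0
position: [0.6122, -0.1796, 0.1301]
tool_rot: [3.14, 0.525, 1.342]
force: [-3.4, -9.0, 6.8]
grip_width: 0.0169
```

```bash
python3 ins.py .103
```

```text
to go [ 0.0043 -0.0002 -0.0001] [ 0.05  0.1  -0.07]
F tool [-11.6  -1.3  -1.1] M [ 0.21 -1.78 -0.04] 0.016853727813470793
```

apply_moves(
  commands=[
    {"travel": [0.001, 0, 0], "twist": [0, 0, 0], "claw": 0.01},
    {"travel": [0.001, 0, 0], "twist": [0, 0, 0], "claw": 0.01},
  ],
)

```text
clock: 18.2
position: [0.6121, -0.1796, 0.1301]
tool_rot: [3.14, 0.526, 1.341]
force: [-4.2, -9.1, 7.8]
grip_width: 0.0165
```

```bash
python3 ins.py .103
```

```text
to go [ 0.0043 -0.0001 -0.0001] [ 0.03  0.16 -0.11]
F tool [-12.4  -2.   -1.8] M [ 0.37 -1.95 -0.11] 0.016514946571713755
```

```bash
python3 look.py 20; python3 - <<'E'
from h import *
import pickle
t,s,o=pickle.load(open("f20.pkl","rb"))
crop(s,280,200,325,240,16,"s20z")
B=np.load("B.npy");print((proj(s,B)-[280,200]+.5)*16)
E
```

```text
[ 0.071  0.712 -0.234  1.613  0.717  1.152 -0.761] [ 0.6121 -0.1796  0.1301] [-4.2 -9.1  7.8] [-1.82  0.8  -0.1 ] 0.0165
tip [ 0.65170061 -0.01013443  0.07520664] [122.34075888 583.6496912 ] [140.97837121 267.23959089]
collar [ 0.6314209  -0.09684825  0.12696035] [240.55129367 398.0027327 ] [363.03194509 294.00944167]
bush [238.90455985 405.65650265] [352.33095136 296.98267655]
[325.07882627 449.75067374]
```

View pics/s20z.png

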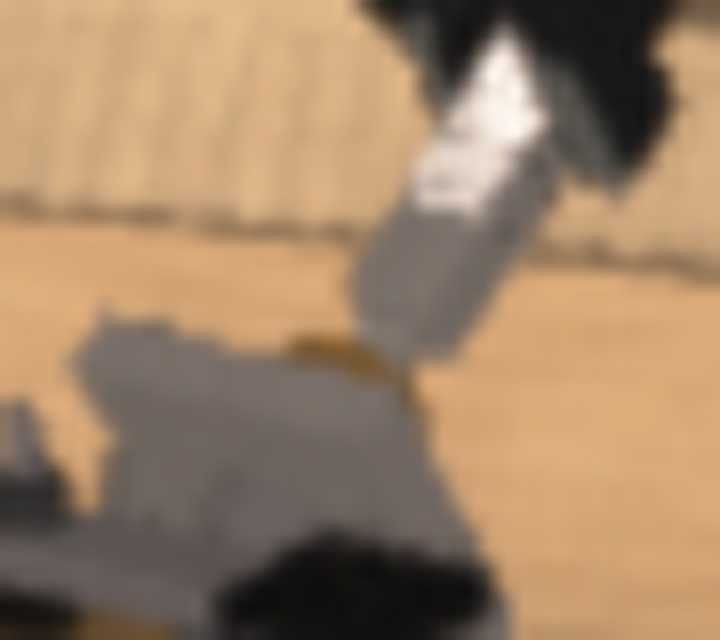

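apply_moves(
  commands=[
    {"travel": [0.001, 0, 0], "twist": [0, 0, 0], "claw": 0.01},
    {"travel": [0.002, 0, 0], "twist": [0, 0, 0], "claw": 0.01},
    {"travel": [0.002, 0, 0], "twist": [0, 0, 0], "claw": 0.01},
  ],
  force=90,
)

```text
clock: 18.6
position: [0.6121, -0.1797, 0.1299]
tool_rot: [3.14, 0.529, 1.339]
force: [-7.4, -15.9, 15.1]
grip_width: 0.0167
```

```bash
python3 ins.py .103
```

```text
to go [ 0.0043 -0.0001 -0.0003] [ 0.    0.31 -0.2 ]
F tool [-22.4  -3.5  -4.4] M [ 0.74 -3.86 -0.21] 0.016677127209506308
```

```bash
python3 - <<'E'
from h import *
import pickle
t,s,o=pickle.load(open("f20.pkl","rb"));p=np.load("jig.npy")
B=np.load("B.npy")
Rt=down(np.degrees(p[3])+90,30);d=Rt.apply([1,0,0]);a=Rt.apply([0,1,0]);b=Rt.apply([0,0,1])
C=o["position"]+R.from_euler("xyz",o["tool_rot"]).apply([.075,-.0015,-.04])
im=cv2.resize(s["frame"][200:240,280:325],None,fx=16,fy=16,interpolation=cv2.INTER_CUBIC)
for c,col in((C,(0,255,0)),(B,(0,0,255))):
  for r,e in((.014,0),(.014,.008),(.006,.020)):
    for k in range(80):
        q=c-d*e+r*(a*np.cos(k/80*6.283)+b*np.sin(k/80*6.283));u=(proj(s,q)-[280,200]+.5)*16-.5
        cv2.circle(im,tuple(np.int32(u)),1,col,-1)
cv2.imwrite("pics/ov20.png",im);print(C,B,(C-B)@d)
t0,s0=pickle.load(open("f0.pkl","rb"))
t7,s7,o7=pickle.load(open("f17.pkl","rb"))
C=o7["position"]+R.from_euler("xyz",o7["tool_rot"]).apply([.075,-.0015,-.04])
im=cv2.resize(s7["frame"][170:215,295:340],None,fx=14,fy=14,interpolation=cv2.INTER_CUBIC)
for r,e in((.014,0),(.014,.008),(.006,.020)):
    for k in range(80):
        q=C-d*e+r*(a*np.cos(k/80*6.283)+b*np.sin(k/80*6.283));u=(proj(s,q)-[295,170]+.5)*14-.5
        cv2.circle(im,tuple(np.int32(u)),1,(0,255,0),-1)
cv2.imwrite("pics/ov17.png",im)
E
```

```text
[ 0.62996002 -0.09650793  0.12695811] [ 0.63058179 -0.09275807  0.12515868] -0.004184976274563924
```

View pics/ov20.png

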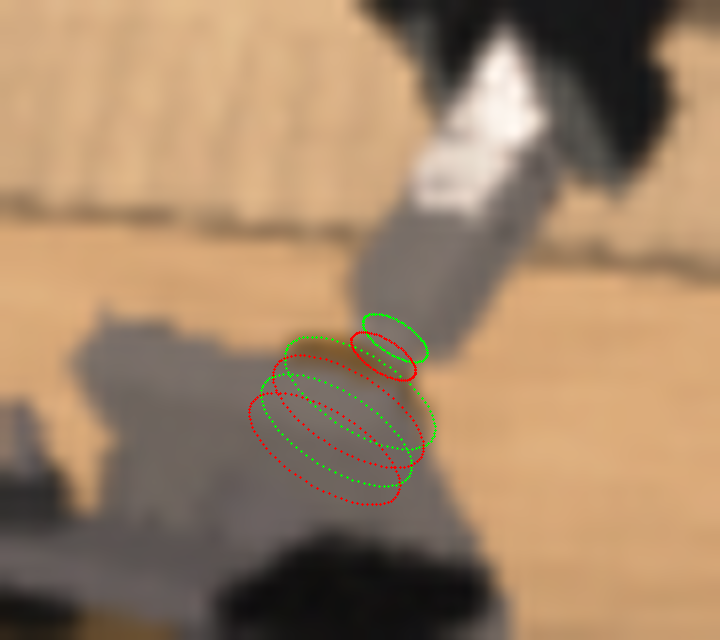

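View pics/ov17.png

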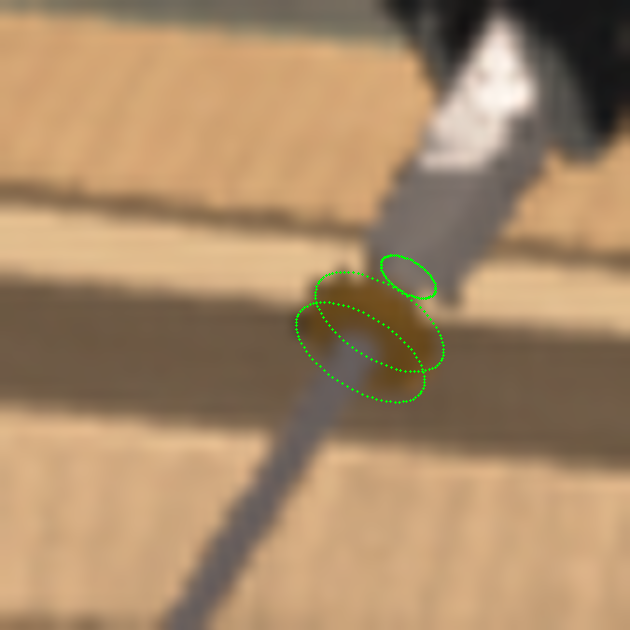

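```bash
python3 - <<'E'
from h import *
import pickle
t0,s0=pickle.load(open("f0.pkl","rb"));t6,_,_=pickle.load(open("f16.pkl","rb"))
out=[]
for t in(t0,t6):
    g=cv2.cvtColor(t["frame"][178:210,338:370],cv2.COLOR_BGR2GRAY).astype(float)
    im=cv2.resize(g,None,fx=12,fy=12,interpolation=cv2.INTER_CUBIC);lo,hi=np.percentile(im,[5,90]);out.append(np.clip((im-lo)/(hi-lo)*255,0,255).astype(np.uint8))
cv2.imwrite("pics/bz2.png",np.hstack(out))
B=np.load("B.npy");print((proj(t0,B)-[338,178]+.5)*12)
E
```

```text
[198.72207569 197.96220338]
```

View pics/bz2.png

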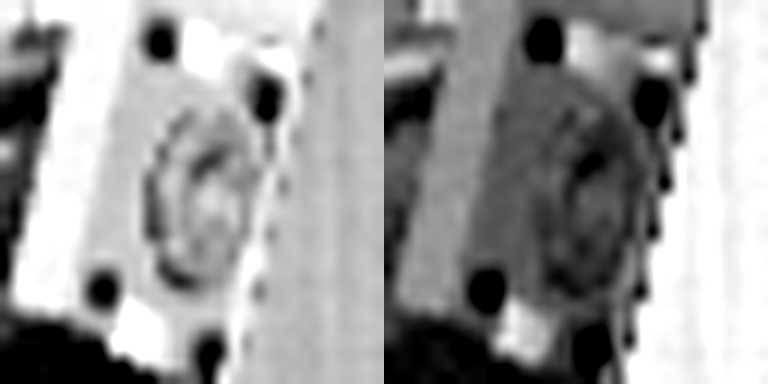

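apply_moves(
  commands=[
    {"travel": [0.001, 0, 0], "twist": [0, 0, 0], "claw": 0.01},
    {"travel": [0.001, 0, 0], "twist": [0, 0, 0], "claw": 0.01},
    {"travel": [0.001, 0, 0], "twist": [0, 0, 0], "claw": 0.01},
  ],
)

```text
clock: 18.9
position: [0.6121, -0.1797, 0.1299]
tool_rot: [3.139, 0.53, 1.338]
force: [-8.7, -18.5, 18.7]
grip_width: 0.0165
```

```bash
python3 ins.py .103
```

```text
to go [ 0.0044 -0.0001 -0.0004] [-0.02  0.38 -0.25]
F tool [-26.7  -4.2  -6. ] M [ 0.91 -4.79 -0.2 ] 0.016529796004276735
```

apply_moves(
  commands=[
    {"travel": [-0.004, 0, 0], "twist": [0, 0, 0], "claw": 0.01},
    {"travel": [-0.008, 0, 0], "twist": [0, 0, 0], "claw": 0.01},
    {"travel": [-0.014, 0, 0], "twist": [0, 0, 0], "claw": 0.01},
    {"travel": [-0.022, 0, 0], "twist": [0, 0, 0], "claw": 0.01},
    {"travel": [-0.03, 0, 0], "twist": [0, 0, 0], "claw": 0.01},
    {"travel": [-0.038, 0, 0], "twist": [0, 0, 0], "claw": 0.01},
    {"travel": [-0.046, 0, 0], "twist": [0, 0, 0], "claw": 0.01},
  ],
)

```text
clock: 19.6
position: [0.604, -0.2149, 0.1512]
tool_rot: [3.14, 0.524, 1.342]
force: [0.3, -0.3, -2.2]
grip_width: 0.0162
```

```bash
python3 ins.py .06
```

```text
to go [ 0.0032 -0.0001  0.0001] [ 0.07  0.01 -0.05]
F tool [0.9 0.4 2.1] M [-0.    0.62  0.01] 0.016168658096683844
```

apply_moves(
  commands=[
    {"travel": [-0.01, 0, 0], "twist": [0, 0, 0], "claw": 0.01},
    {"travel": [-0.02, 0, 0], "twist": [0, 0, 0], "claw": 0.01},
    {"travel": [-0.032, 0, 0], "twist": [0, 0, 0], "claw": 0.01},
    {"travel": [-0.046, 0, 0], "twist": [0, 0, 0], "claw": 0.01},
    {"travel": [-0.062, 0, 0], "twist": [0, 0, 0], "claw": 0.01},
    {"travel": [-0.08, 0, 0], "twist": [0, 0, 0], "claw": 0.01},
    {"travel": [-0.1, 0, 0], "twist": [0, 0, 0], "claw": 0.01},
    {"travel": [-0.115, 0, 0], "twist": [0, 0, 0], "claw": 0.01},
    {"travel": [-0.125, 0, 0], "twist": [0, 0, 0], "claw": 0.01},
    {"travel": [-0.13, 0, 0], "twist": [0, 0, 0], "claw": 0.01},
  ],
)

```text
clock: 20.6
position: [0.5784, -0.3249, 0.2164]
tool_rot: [3.139, 0.524, 1.341]
force: [-1.0, 0.0, -2.4]
grip_width: 0.0161
```

```bash
python3 look.py 21; python3 ins.py -.07;python3 - <<'E'
from h import *
import pickle
for n,f in((16,"a16"),(21,"a21")):
    t,s,o=pickle.load(open(f"f{n}.pkl","rb"));crop(s,300,155,360,210,12,f)
E
```

```text
[ 0.289  0.584 -0.211  1.597  0.708  1.152 -0.478] [ 0.5784 -0.3249  0.2164] [-1.   0.  -2.4] [ 0.63 -0.13  0.03] 0.0161
tip [ 0.61788678 -0.15525297  0.16199901] [315.84173303 278.9203998 ] [522.95382449 312.88528467]
collar [ 0.59761504 -0.24210543  0.21352286] [422.59272635 111.82396109] [777.70312976 343.61232535]
bush [238.90455985 405.65650265] [352.33095136 296.98267655]
to go [0.0028 0.     0.0001] [ 0.06  0.01 -0.06]
F tool [ 0.7 -0.2  1.6] M [ 0.01  0.62 -0.  ] 0.01650601441264977
```

View pics/a21.png

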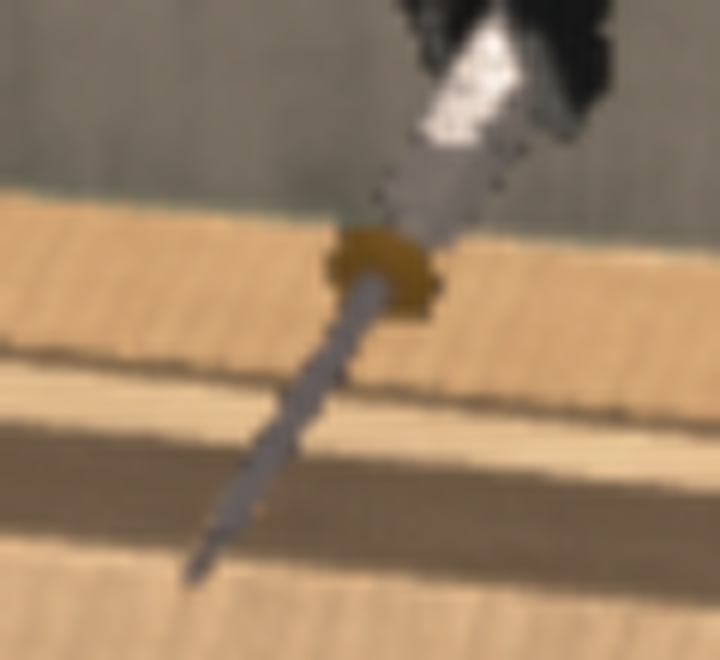

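View pics/a16.png

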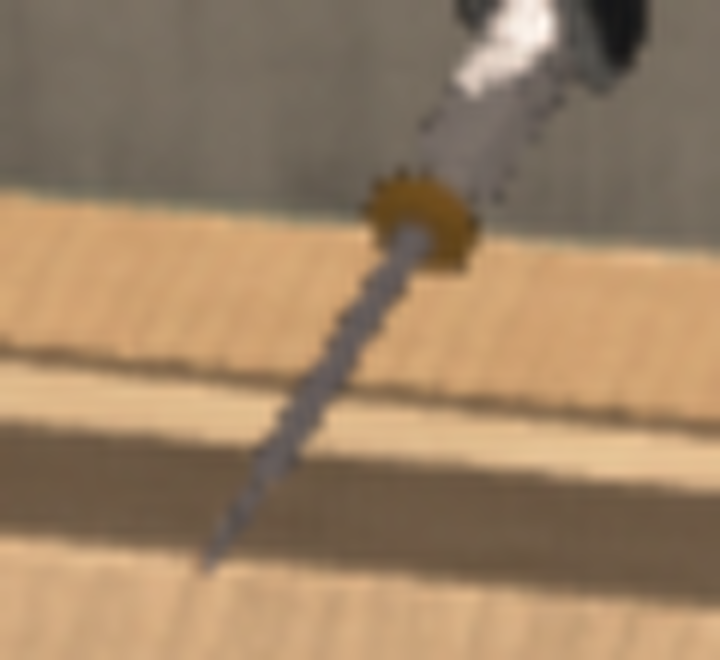

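View pics/t21.png

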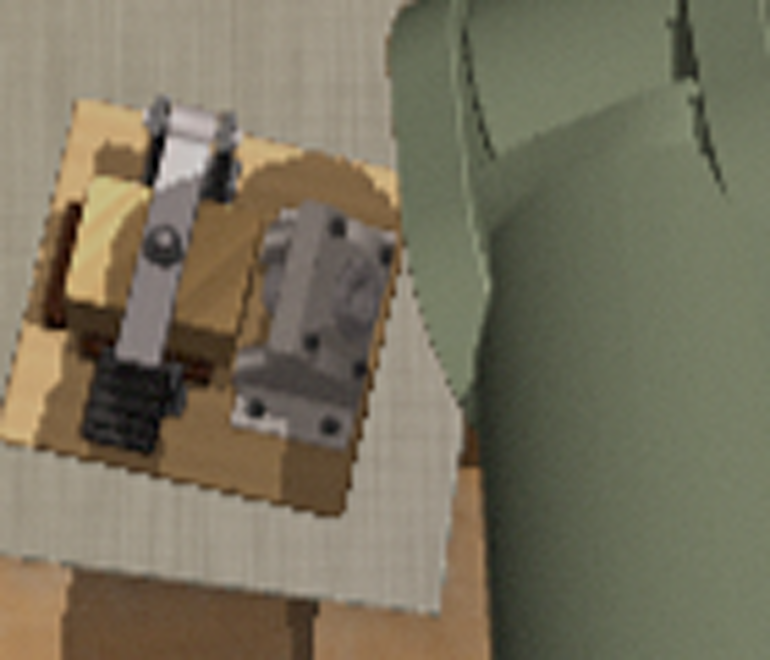

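```bash
python3 - <<'E'
from h import *
from workcell import bot
o=bot.observe();L=np.array([.4415,.179,.161]);Rt=down(98,0);d=Rt.apply([1,0,0])
P=tcp_for(L-d*.20,Rt,.168,(0,-.0015,-.04));P1=P+[0,0,.09]
print(P1,rel(o,P1,Rt),P)
E
```

```text
[ 0.4942011  -0.18520989  0.211     ] (array([ 0.1031, -0.1136, -0.054 ]), array([ -5.43,  29.68, -20.59])) [ 0.4942011  -0.18520989  0.121     ]
```

apply_moves(
  commands=[
    {"travel": [-0.012, -0.005, -0.02], "twist": [-0.5, 2.5, -1.7], "claw": 0.01},
    {"travel": [-0.02, -0.02, -0.045], "twist": [-1.2, 7, -4.8], "claw": 0.01},
    {"travel": [0.0, -0.045, -0.06], "twist": [-2.2, 12.5, -8.5], "claw": 0.01},
    {"travel": [0.03, -0.07, -0.07], "twist": [-3.4, 18.5, -12.8], "claw": 0.01},
    {"travel": [0.065, -0.095, -0.065], "twist": [-4.4, 24, -16.7], "claw": 0.01},
    {"travel": [0.09, -0.108, -0.058], "twist": [-5.2, 28, -19.5], "claw": 0.01},
    {"travel": [0.103, -0.1136, -0.054], "twist": [-5.43, 29.68, -20.59], "claw": 0.01},
    {"travel": [0.103, -0.1136, -0.054], "twist": [-5.43, 29.68, -20.59], "claw": 0.01},
    {"travel": [0.103, -0.1136, -0.054], "twist": [-5.43, 29.68, -20.59], "claw": 0.01},
  ],
)

```text
clock: 21.6
position: [0.495, -0.1853, 0.2111]
tool_rot: [-3.141, 0.001, 1.71]
force: [0.1, 0.3, -2.4]
grip_width: 0.0165
```

```bash
cat > look2.py <<'E'
import sys,pickle
from h import *
from workcell import bot
n=sys.argv[1];o=bot.observe()
print(np.round(o["qpos"],3),np.round(o["position"],4),np.round(o["tool_rot"],4),np.round(o["force"],1),np.round(o["grip_width"],4))
t=bot.grab_frame("top");s=bot.grab_frame("side");crop(s,250,180,380,290,6,"s"+n);crop(t,180,200,340,310,5,"t"+n)
R0=R.from_euler("xyz",o["tool_rot"]);q=o["position"]+R0.apply([.168,-.0015,-.040]);print("tip",q,(proj(s,q)-[250,180]+.5)*6,(proj(t,q)-[180,200]+.5)*5, "axis",R0.apply([1,0,0]))
L=np.array([.4415,.179,.161]);Rt=down(98,0);P=tcp_for(L,Rt,.168,(0,-.0015,-.04));print("to go",rel(o,P,Rt))
pickle.dump((t,s,dict(o)),open(f"f{n}.pkl","wb"))
E
python3 look2.py 22
```

```text
[ 0.616  0.396 -0.486  1.83   0.222  0.969  0.175] [ 0.495  -0.1853  0.2111] [-3.1413e+00  1.4000e-03  1.7103e+00] [ 0.1  0.3 -2.4] 0.0165
tip [ 0.4701149  -0.01911593  0.25091437] [602.15805415 113.93937549] [707.61429269 335.77818603] axis [-0.13909135  0.99027862 -0.00136438]
to go (array([ 0.2003, -0.0007,  0.0899]), array([-0.02,  0.08, -0.  ]))
```

View pics/t22.png

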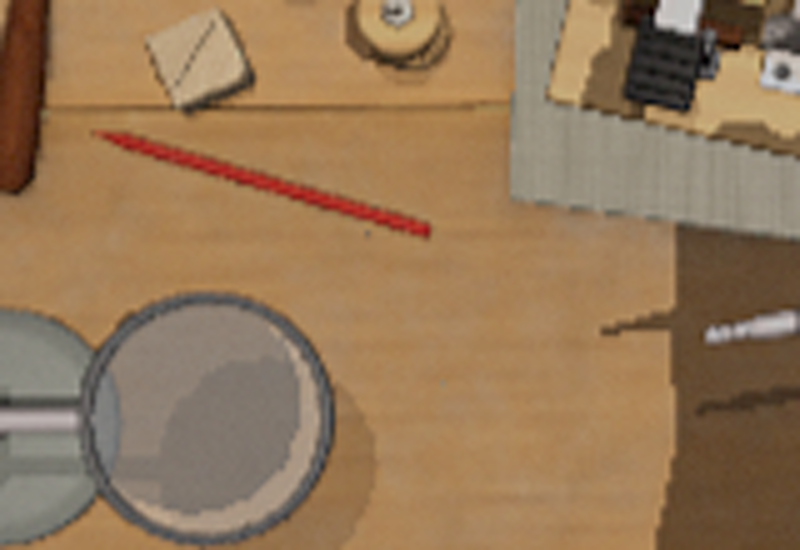

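View pics/s22.png

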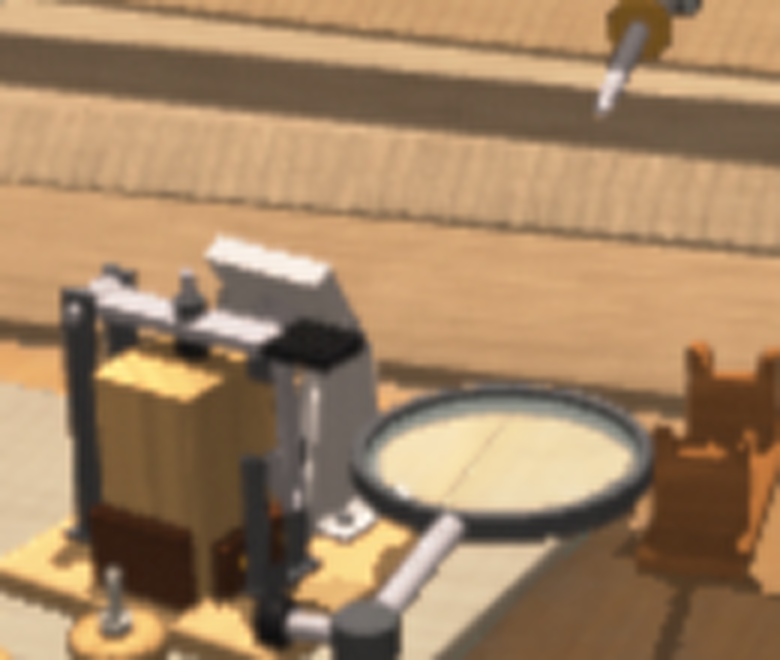

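apply_moves(
  commands=[
    {"travel": [0, 0, 0.02], "twist": [0, 0, 0], "claw": 0.01},
    {"travel": [0, 0, 0.045], "twist": [0, 0, 0], "claw": 0.01},
    {"travel": [0, 0, 0.07], "twist": [0, 0, 0], "claw": 0.01},
    {"travel": [0, 0, 0.085], "twist": [0, 0, 0], "claw": 0.01},
    {"travel": [0, 0, 0.09], "twist": [0, 0.08, 0], "claw": 0.01},
    {"travel": [0.02, 0, 0.09], "twist": [0, 0.08, 0], "claw": 0.01},
    {"travel": [0.045, 0, 0.09], "twist": [0, 0.08, 0], "claw": 0.01},
    {"travel": [0.07, 0, 0.09], "twist": [0, 0.08, 0], "claw": 0.01},
    {"travel": [0.085, 0, 0.09], "twist": [0, 0.08, 0], "claw": 0.01},
    {"travel": [0.09, 0, 0.09], "twist": [0, 0.08, 0], "claw": 0.01},
  ],
)

```text
clock: 22.7
position: [0.4824, -0.0945, 0.1219]
tool_rot: [3.14, -0.001, 1.713]
force: [0.1, -0.6, -1.3]
grip_width: 0.0166
```

```bash
python3 look2.py 23
```

```text
[ 0.432  0.464 -0.465  2.008  0.302  0.735 -0.074] [ 0.4824 -0.0945  0.1219] [ 3.1403e+00 -8.0000e-04  1.7129e+00] [ 0.1 -0.6 -1.3] 0.0166
tip [0.45710017 0.07155387 0.16199975] [561.11600902 425.77695069] [487.55824552 378.51727188] axis [-1.41646947e-01  9.89916951e-01  7.56649545e-04]
to go (array([ 0.1085, -0.0007,  0.001 ]), array([ 0.08, -0.04,  0.14]))
```

View pics/s23.png

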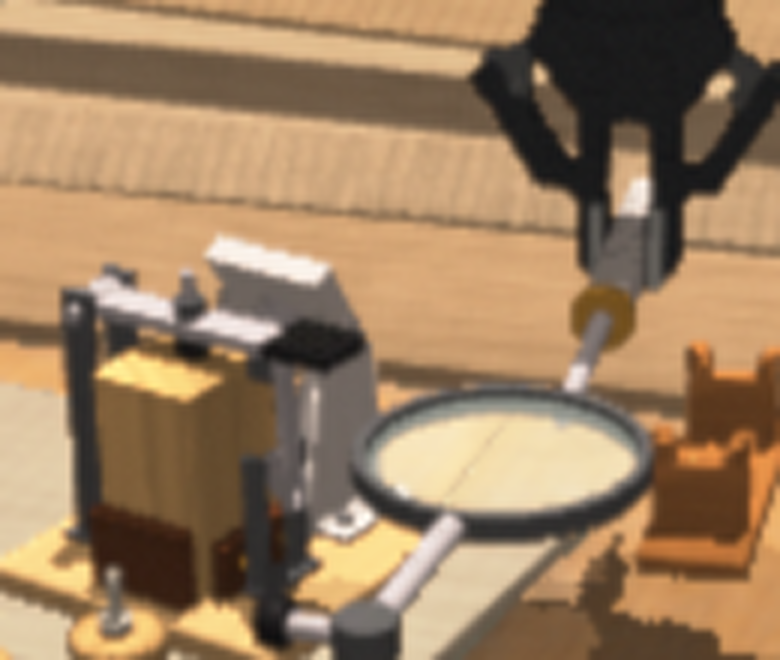

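View pics/t23.png

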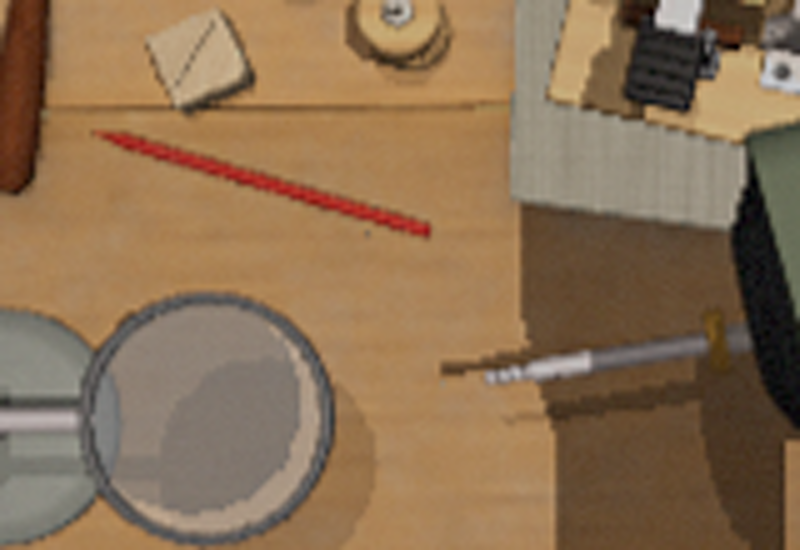

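apply_moves(
  commands=[
    {"travel": [0.012, 0, 0], "twist": [0, 0, 0], "claw": 0.01},
    {"travel": [0.028, 0, 0], "twist": [0, 0, 0], "claw": 0.01},
    {"travel": [0.045, 0, 0], "twist": [0, 0, 0], "claw": 0.01},
    {"travel": [0.062, 0, 0.001], "twist": [0, 0, 0], "claw": 0.01},
    {"travel": [0.078, 0, 0.001], "twist": [0, 0, 0], "claw": 0.01},
    {"travel": [0.092, 0, 0.001], "twist": [0, 0, 0], "claw": 0.01},
    {"travel": [0.102, -0.001, 0.001], "twist": [0, 0, 0], "claw": 0.01},
    {"travel": [0.108, -0.001, 0.001], "twist": [0, 0, 0], "claw": 0.01},
    {"travel": [0.108, -0.001, 0.001], "twist": [0, 0, 0], "claw": 0.01},
    {"travel": [0.108, -0.001, 0.001], "twist": [0, 0, 0], "claw": 0.01},
  ],
)

```text
clock: 23.8
position: [0.4656, 0.0104, 0.1201]
tool_rot: [-3.141, -0.001, 1.711]
force: [0.7, 0.3, -2.1]
grip_width: 0.0166
```

```bash
python3 look2.py 24;python3 - <<'E'
import pickle,cv2
t,s,o=pickle.load(open("f24.pkl","rb"));cv2.imwrite("pics/full24.png",s["frame"])
E
```

```text
[ 0.233  0.435 -0.484  2.07   0.305  0.705 -0.308] [0.4656 0.0104 0.1201] [-3.1414e+00 -1.1000e-03  1.7105e+00] [ 0.7  0.3 -2.1] 0.0166
tip [0.44077761 0.17650281 0.16025746] [509.57491633 565.62909644] [234.11538565 421.16750971] axis [-0.13925873  0.99025537  0.00114644]
to go (array([ 0.0023,  0.0011, -0.0009]), array([-0.01, -0.07,  0.  ]))
```

View pics/full24.png

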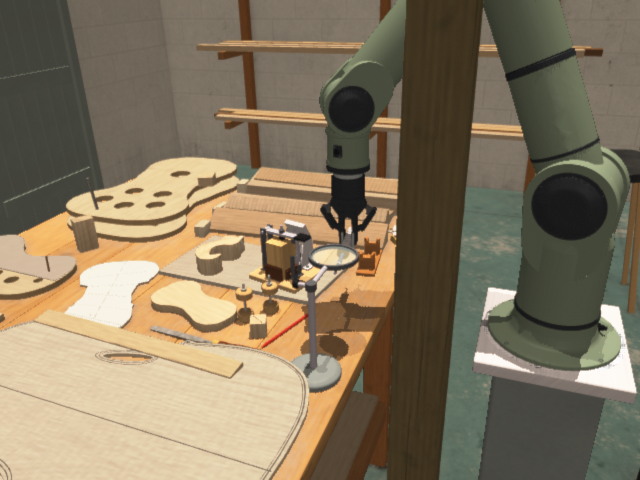

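View pics/s24.png

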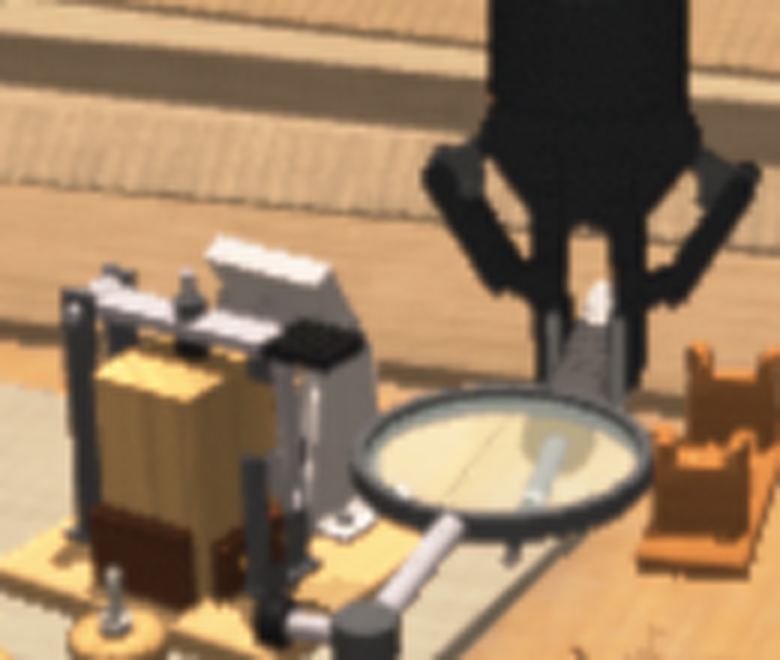

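View pics/t24.png

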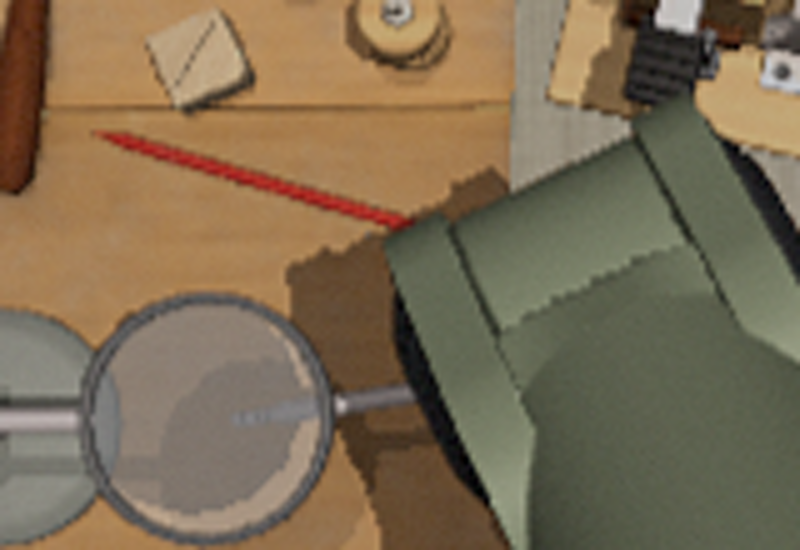

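```bash
python3 - <<'E'
from h import *
import pickle
t,s,o=pickle.load(open("f24.pkl","rb"))
g=cv2.GaussianBlur(cv2.cvtColor(t["frame"],cv2.COLOR_BGR2GRAY),(0,0),1)
L=atz(t,180+(208+.5)/5-.5,200+(418+.5)/5-.5,.2);print("lens",L)
tip=atz(t,180+(236+.5)/5-.5,200+(419.5+.5)/5-.5,.161);print("tip",tip)
for z in(.196,.205):
  for k,c in((0,(0,0,255)),):
    im=cv2.resize(t["frame"][250:315,185:255],None,fx=9,fy=9,interpolation=cv2.INTER_CUBIC)
    for a in np.linspace(0,6.28,90):
        q=[L[0]+.051*np.cos(a),L[1]+.051*np.sin(a),z];u=(proj(t,q)-[185,250]+.5)*9;cv2.circle(im,tuple(np.int32(u)),1,c,-1)
    u=(proj(t,[L[0],L[1],.161])-[185,250]+.5)*9;cv2.circle(im,tuple(np.int32(u)),3,(0,255,0),-1)
cv2.imwrite("pics/lz.png",im)
E
```

```text
lens [0.44139097 0.18087995 0.2       ]
tip [0.4412363  0.17540887 0.161     ]
```

View pics/lz.png

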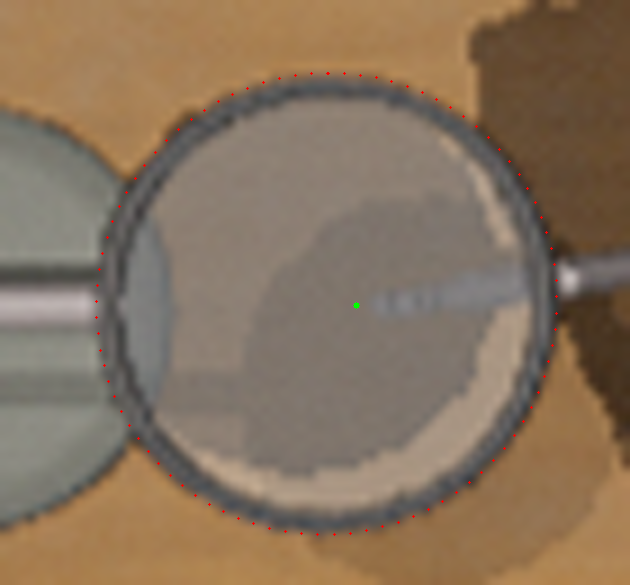

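apply_moves(
  commands=[
    {"travel": [0.002, 0, 0], "twist": [0, 0, 0], "claw": 0.01},
    {"travel": [0.004, 0, 0], "twist": [0, 0, 0], "claw": 0.01},
    {"travel": [0.004, 0, 0], "twist": [0, 0, 0], "claw": 0.01},
    {"travel": [0.004, 0, 0], "twist": [0, 0, 0], "claw": 0.01},
    {"travel": [0.004, 0, 0], "twist": [0, 0, 0], "claw": 0.01},
    {"travel": [0.004, 0, 0], "twist": [0, 0, 0], "claw": 0.01},
  ],
)

```text
clock: 24.5
position: [0.465, 0.0148, 0.1201]
tool_rot: [-3.141, -0.001, 1.711]
force: [-0.5, 0.2, -1.3]
grip_width: 0.0164
```

```bash
python3 look2.py 25; python3 - <<'E'
import pickle
from h import *
t,s,o=pickle.load(open("f25.pkl","rb"));crop(t,150,140,400,310,3.2,"f25t");print(np.abs(o["qd"]).max())
E
```

```text
[ 0.224  0.434 -0.485  2.071  0.305  0.704 -0.317] [0.465  0.0148 0.1201] [-3.1414e+00 -1.4000e-03  1.7109e+00] [-0.5  0.2 -1.3] 0.0164
tip [0.44007865 0.18086803 0.16030443] [507.29854876 571.64532455] [223.53045794 422.98653549] axis [-0.13959877  0.99020721  0.00136256]
to go (array([-0.0021,  0.0011, -0.0009]), array([-0.01, -0.08,  0.02]))
0.000844604283154341
```

View pics/f25t.png

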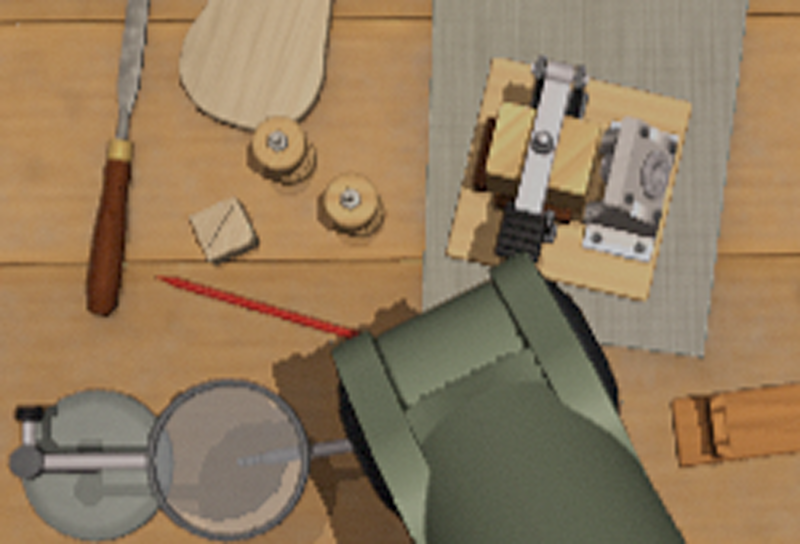

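View pics/s25.png

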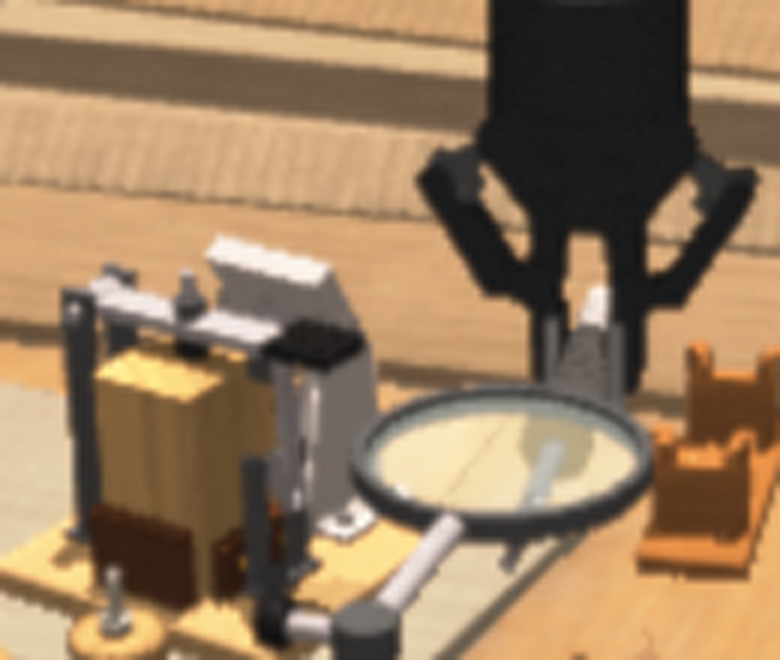

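```bash
python3 -c "
from workcell import bot
print(bot.job_done())"
```

```text
the job is handed in; nothing more can be done
None
```

The clamp is clipped, the gauge was pushed into the drill bush and drawn out again, and the job was handed in at 24.5 s with the arm holding the pin tip under the lens.

- **Clamp:** I pressed the tab until it met the stop (about 24 N vertical) and lifted off. The tab stayed down, and it was still down in the last pictures.
- **Gauge in the bush:** The gauge went in without side contact and came to a hard stop at about 27 N along its axis, with 4–6 N sideways. The stop came about 4 mm before my camera estimate of the bush face. A closer look put the flange about 3 mm further out, so I took it as the collar seated. The bracket hides the contact, so I did not see it directly.
- **Pin:** Once out, the visible rod and pin measured about 90–93 mm from collar to tip, against 93 mm expected. That agrees with the collar having been home and the pin left where it was pushed.
- **At the lens:** Estimated from the arm pose and pictures:
  - The tip is within about 2 mm of the lens centre.
  - It is about 36 mm below the glass and level to about 0.1°.
  - The outside force is only about 1.4 N, about the gauge's own weight.
- **Bench:** The pencil, spool and spare block look unmoved. The plane could not be seen in the last pictures, but the arm never touched down near it.

One disagreement: the real fingertips sit about 23 mm short of the reported tool point, seen both by camera and by contact on the tab. I corrected for this throughout.

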